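# Seat a bracket in a tilted locating fixture

## Task

Lay the steel bracket gently and flat on the sloping plate of the fixture, lengthwise along the long rail but a few centimetres up the slope from the corner, and let go so that it slides down by itself, fully home against both rails (do not press it there with the fingers). Then slide the clamp down by its post until the nose bears on the bracket and press it home with about 10 N, held for half a second (never over 18 N on the bracket), and leave the clamp resting there. Leave the other things on the bench where they are.

Things in the scene. Friction and masses are not known exactly. Their poses are not given: they have to be found in the camera images.
- bracket_mid (a point): Centre of the loose bracket, half-way up (22.5 mm above its underside): a bare steel inverted-T, about 0.34 kg. Its foot is 70 mm (own x) by 50 mm (own y) by 12 mm thick; on the middle of the foot stands a web 40 mm long (x), 14 mm thick (y), from 12 to 45 mm above the underside, to be pinched across its 14 mm. Same either way round (half turn).
- bracket: The same bracket; origin at the centre of its underside, axes as above, z up through the web. It starts lying upright on the bench.
- nest: Fixed tilted grey plate of the fixture, 204 x 112 mm (x -14 to 190, y -14 to 98). Origin: the lowest, locating corner, on the plate's surface, where the faces of its two steel rails meet. z: plate normal, outward; x and y: both uphill, x along the long rail, y along the end rail. End rail face: x = 0, y 8 to 70 mm; long rail face: y = 0, x 8 to 100 mm; rails 10 mm high, 10 mm thick.
- home (a point): Point on the plate's surface at nest x = 35, y = 25 mm, under the middle of the bracket when it is home with its 70 mm side along x. The plate slopes about 24 degrees along its diagonal and is slippery (friction about 0.08): the bracket slides home freely from 15 to 30 mm up in both x and y. The clamp's nose starts no nearer than x = 108 mm.
- clamp: Clamp sliding on the plate at y = 25 mm; axes as the nest's, origin under its middle on the plate. Starts 152 to 164 mm up x, slides towards -x by up to 85 mm; 3 N moves it, it stays where left. Block 32 (x) x 30 (y) x 20 mm high. A round nose, 7 mm above the plate, points to -x, its tip 24 to 44 mm from the origin: set differently each time and not measured, so contact must be felt.
- clamp_post (a point): Middle of the upright steel post on the clamp's block, 40 mm above the plate over the clamp's origin; 16 mm in diameter, from 20 to 60 mm above the plate, to be pushed or pinched.
- ring_gauge: Bystander: steel ring, 56 mm across, 20 mm high; origin under its centre. Not to be disturbed.
- jar: Bystander: small glass jar, 48 mm across, 65 mm high; origin under its centre. Not to be disturbed.
- caliper: Bystander: caliper lying flat, 150 mm long along its y, up to 15 mm high; origin under its beam's middle. Not to be disturbed.
Things that resemble listed ones, but are neither listed nor needed, are in the scene too. Of the things shaped like the bracket, the bare steel one is meant.

How it is judged:
On the way, in this order (a step that is already met when the one before it is completed fails the run):
1. the bracket lies flat on the plate, let go (at most leaning on a finger, under 2 N), still more than 10 mm up the slope from its home (along either rail) (contact force between bracket and nest above 0.2 N and contact force between the fingers and bracket below 2 N and angle between the z axis of bracket and the z axis of nest, either way round below 0.08 rad and (x of bracket_mid in the frame of nest above 0.045 m or y of bracket_mid in the frame of nest above 0.035 m)).
2. it has slid home: within 2 mm of both rails, square and flat, not touched by the fingers (x of bracket_mid in the frame of nest between 0.033 and 0.037 m and y of bracket_mid in the frame of nest between 0.023 and 0.027 m and z of bracket_mid in the frame of nest between 0.0195 and 0.0255 m and angle between the x axis of bracket and the x axis of nest, either way round below 0.04 rad and angle between the z axis of bracket and the z axis of nest, either way round below 0.06 rad and contact force between the fingers and bracket below 0.1 N), for 0.2 s.
3. the clamp's nose presses the seated bracket with more than 5 N for 0.3 s (x of bracket_mid in the frame of nest between 0.033 and 0.037 m and y of bracket_mid in the frame of nest between 0.023 and 0.027 m and z of bracket_mid in the frame of nest between 0.0195 and 0.0255 m and angle between the x axis of bracket and the x axis of nest, either way round below 0.04 rad and angle between the z axis of bracket and the z axis of nest, either way round below 0.06 rad and contact force between clamp and bracket above 5 N), for 0.3 s.
At the end, for the whole second after the job is handed in: The bracket lies at rest in the corner, within 2 mm of both rails, square (0.04 rad) and flat (0.06 rad) on the plate, the clamp's nose still bearing on it (over 0.1 N), all let go (x of bracket_mid in the frame of nest between 0.033 and 0.037 m and y of bracket_mid in the frame of nest between 0.023 and 0.027 m and z of bracket_mid in the frame of nest between 0.0195 and 0.0255 m and angle between the x axis of bracket and the x axis of nest, either way round below 0.04 rad and angle between the z axis of bracket and the z axis of nest, either way round below 0.06 rad and contact force between clamp and bracket above 0.1 N and contact force between the fingers and bracket below 0.05 N and linear speed of each of bracket, clamp below 0.01 m/s); the robot touches nothing.
It fails at once if the clamp squeezes the bracket with more than 18 N (contact force between clamp and bracket above 18 N).
It fails at once if the bracket is pressed on the fixture with more than 40 N while in the fingers, or is dropped (more than about 30 mm: over 0.75 m/s out of the fingers) ((contact force between bracket and nest above 40 N and contact force between the fingers and bracket above 3 N) or (linear speed of bracket above 0.75 m/s and contact force between the fingers and bracket below 0.1 N)).
It fails at once if the fingers squeeze or press the bracket with more than 10 N while it is in the corner (contact force between the fingers and bracket above 10 N and x of bracket_mid in the frame of nest between 0.02 and 0.039 m and y of bracket_mid in the frame of nest between 0.01 and 0.029 m and z of bracket_mid in the frame of nest between 0 and 0.035 m).
It fails at once if the ring gauge, jar or caliper is moved by more than 20 mm (distance of any of ring_gauge, jar, caliper from where it was at the start of the episode above 0.02 m).
It also fails if it takes over 61 s, if anything falls off the work surface, if the arm or the gripper's body presses on something with over 40 N, if the wrist force passes 120 N, or if a joint passes its speed limit or range.

## Robot

A 7-joint arm with a two-finger parallel gripper is mounted at the origin on the work surface. World frame = base frame: x ahead of the robot, y to its left, z up, the work surface at z = 0. Lengths are in m, angles in rad, forces in N, time in s.
With the tool pointing down it reaches from about 0.425 to 0.925 m from the base axis. Payload 6.8 kg.
Tool frame: the origin (TCP) lies between the finger pads; the fingertips stand 19 mm ahead of it and the grasp point (between the pads) is the TCP; z points along the fingers, x is the direction in which the jaws open and shut, and the axes are right-handed (so a half turn about z gives the same grasp; the last joint's range is limited). The gripper opens to 88 mm and grips with 3 to 60 N. Pads are 20 mm wide; open, the fingers measure 115 mm over their backs; the gripper's body (75 mm by 178 mm) begins 61 mm behind the grasp point.
Start: joints at [1.08, 0.477, 0.022, 1.555, -0.011, 1.109, -0.083], TCP at [0.252, -0.626, 0.242] pointing down, gripper open.
Joint ranges: [-2.96, 2.96], [-0.34, 2.1], [-1.41, 1.46], [0.24, 2.44], [-1.37, 4.51], [0.17, 1.92], [-2.96, 2.96]. Speed limits (rad/s): [2.39, 2.39, 3.14, 3.14, 3.14, 3.14, 3.14].

## Interface

Orientations are given as a unit quaternion [w, x, y, z].
In Python, from bench import observe, eyes, ticket gives the robot as it stands. The module is installed in compiled form; this text tells all that it offers.
- The arm moves only by the tool send_rows, never from a script. Its argument "targets" is a list of rows, each an object with "grip": the closure, from 0 (fully open) to 1 (shut); "delta_pos": the shift along the tool's x, y, z in cm, a list of three; "delta_rot": the turn, a rotation vector about the tool's x, y, z in degrees, a list of three. In form: [{"grip": grip, "delta_pos": [dx, dy, dz], "delta_rot": [rx, ry, rz]}, ...]. A call has 1 to 5 rows; each row shifts and turns the commanded pose from where the row before left it, along the tool's axes as they then stand; what a row does not reach is not made up. A row lasts 1/10 s, in which the tool goes at most 50 mm and 8.59 degrees, less where a joint would pass 70% of its speed; a pose out of reach is approached as far as the arm can. A call with a gripper value outside its range is refused whole. The fingers move at their own pace and stop on an object; "squeeze" is the grip in N (left out, the last holds). Time passes only in rows, so rows that do not move let the fingers close. It gives the time, the measured TCP pose, the force and the opening at its end, in the units of the state.
- observe(): the state, without advancing time (a new reading comes with each control period).
- eyes.read_camera(name): name is "side" or "top" or "wrist"; returns the picture (400x640x3 uint8, red, green, blue); there is no depth.
- eyes.camera_model(name): a dict with "fx", "fy", "cx", "cy" (pixels), "dist_coeffs" ([k1, k2, p1, p2, k3] as OpenCV has them; the pictures are not rectified), "extrinsics" (4x4, takes a point from camera to world coordinates). Camera axes: x right, y down, z forward; pixel columns grow to the right and rows downward; lengths in m; the calibration is good to about 2 mm. A picture is of the moment at which its call begins: read the wrist's pose just before it. camera_model takes no time and is no camera call; for the wrist camera it gives the pose at the moment of the call.
- ticket.job_done(): hands the job in, once; it reports no verdict.
The state is a dict: "time_s": time; "q": joint angles; "dq": joint speeds; "effort": joint torques, N m; "position": TCP position; "orientation": TCP orientation; "wrist_force": force on the tool from outside, world axes, zero at the start; "moment": the same for the moment, N m; "width": finger opening in m.
Only numpy, scipy, OpenCV 4.12 (cv2) and the standard library are available. Lean on these libraries where they do the work, as an engineer would, in place of code of your own. Each camera call takes 0.05 s, during which the arm holds its last target.

## Working session

There is one attempt and no reset: what is moved stays moved. The work goes in short steps, Python scripts to look and compute and a tool call to move; the robot and the scene stay as the last step left them, time stands still between calls to the robot, and variables do not carry over. Pictures are saved under pics/ and viewed, and the job is handed in when it is done.

Besides the shell and the picture viewer there is one more tool, called as name(argument=value, ...) on one line, values as JSON. send_rows: Moves the arm, as the interface text tells. Its arguments: {"type":"object","properties":{"targets":{"type":"array"},"squeeze":{"type":"number"}},"required":["targets"]}

```bash
ls; mkdir -p pics
python3 - <<'E'
from bench import observe, eyes, ticket
import cv2, numpy as np
np.set_printoptions(precision=4,suppress=True)
s=observe(); print(s)
for n in ["side","top","wrist"]:
    m=eyes.camera_model(n); print(n,m)
    im=eyes.read_camera(n); cv2.imwrite(f"pics/{n}0.png",im[:,:,::-1])
E
```

```text
pics
{'time_s': 0.0, 'q': array([ 1.0799,  0.4778,  0.0223,  1.5564, -0.0115,  1.1093, -0.0831]), 'dq': array([-0.0006, -0.0001,  0.0002, -0.001 ,  0.0009, -0.0021, -0.0001]), 'effort': array([ -0.0008, -58.2846,   1.5334, -27.26  ,  -0.0544,   0.0169,
         0.0002]), 'position': array([ 0.2519, -0.6256,  0.2407]), 'orientation': array([-0.0004,  0.8287, -0.5597, -0.0008]), 'wrist_force': array([-0.0039,  0.0038, -0.2212]), 'moment': array([ 0.0015, -0.0445,  0.019 ]), 'width': 0.08783768129920679}
side {'fx': 488.43841417418275, 'fy': 488.43841417418275, 'cx': 318.42524049080976, 'cy': 199.49001100298258, 'dist_coeffs': array([-0.0139,  0.    ,  0.    ,  0.    ,  0.    ]), 'extrinsics': array([[ 0.9591, -0.1968,  0.2032,  0.3631],
       [-0.2828, -0.6876,  0.6687, -0.7076],
       [ 0.0081, -0.6989, -0.7152,  0.8082],
       [ 0.    ,  0.    ,  0.    ,  1.    ]])}
top {'fx': 474.61634376988684, 'fy': 474.61634376988684, 'cx': 319.43752313800223, 'cy': 195.31485966362524, 'dist_coeffs': array([-0.1206,  0.    ,  0.    ,  0.    ,  0.    ]), 'extrinsics': array([[ 0.0045, -0.9943,  0.1062,  0.4162],
       [-1.    , -0.0051, -0.0057, -0.0419],
       [ 0.0062, -0.1062, -0.9943,  1.151 ],
       [ 0.    ,  0.    ,  0.    ,  1.    ]])}
wrist {'fx': 297.6001018457639, 'fy': 297.6001018457639, 'cx': 316.66332375154667, 'cy': 201.3446536003016, 'dist_coeffs': array([-0.0522,  0.    ,  0.    ,  0.    ,  0.    ]), 'extrinsics': array([[ 0.3734, -0.8896, -0.2632,  0.3233],
       [-0.9277, -0.3585, -0.1044, -0.5962],
       [-0.0015,  0.2831, -0.9591,  0.3843],
       [ 0.    ,  0.    ,  0.    ,  1.    ]])}
```

View pics/side0.png

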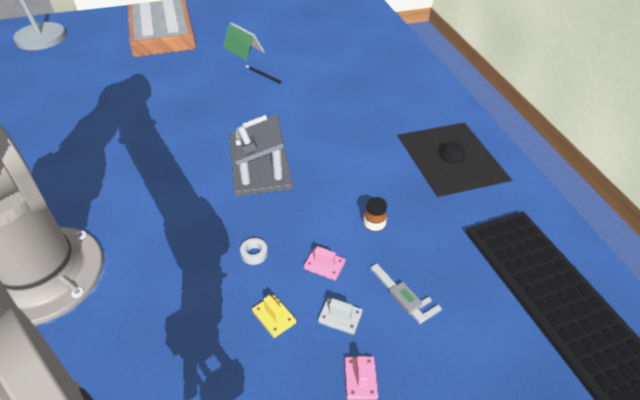

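View pics/top0.png

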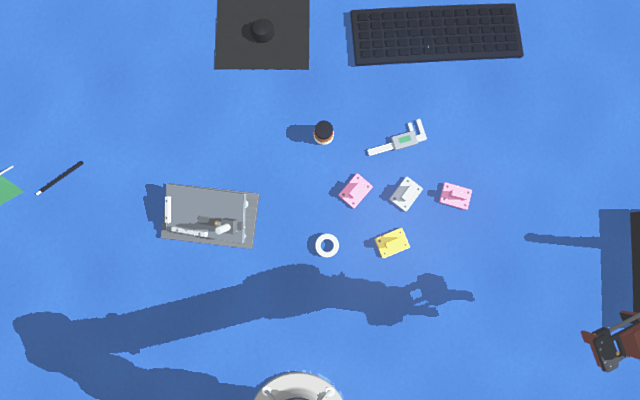

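View pics/wrist0.png

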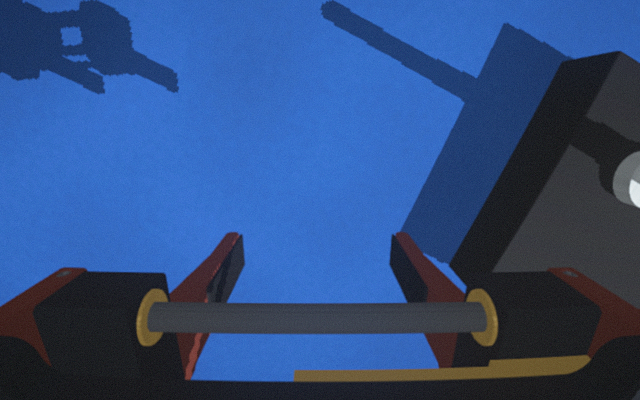

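Side image candidates are pink (325,263), steel grey (341,315), yellow (273,315) and pink (361,377). In the top image they are at (355,190), (406,193), (393,243) and (456,195). The bare steel one at side (341,315) / top (406,193) matches, so I'll check it in close crops along with the fixture.

```bash
cat > h.py <<'E'
from bench import observe, eyes, ticket
import cv2, numpy as np
from scipy.spatial.transform import Rotation as R
np.set_printoptions(precision=4,suppress=True)
def KD(m): return np.array([[m['fx'],0,m['cx']],[0,m['fy'],m['cy']],[0,0,1.]]),np.array(m['dist_coeffs'])
def rays(m,px):
    K,D=KD(m); u=cv2.undistortPoints(np.array(px,float).reshape(-1,1,2),K,D).reshape(-1,2)
    E=np.array(m['extrinsics']); d=np.c_[u,np.ones(len(u))]@E[:3,:3].T
    return E[:3,3],d
def onz(m,px,z):
    o,d=rays(m,px); return o+d*((z-o[2])/d[:,2])[:,None]
def proj(m,P):
    K,D=KD(m); E=np.linalg.inv(np.array(m['extrinsics']))
    return cv2.projectPoints(np.array(P,float).reshape(-1,1,3),cv2.Rodrigues(E[:3,:3])[0],E[:3,3],K,D)[0].reshape(-1,2)
def tri(obs):
    A=np.zeros((3,3));b=np.zeros(3)
    for m,px in obs:
        o,d=rays(m,[px]);d=d[0]/np.linalg.norm(d[0]);M=np.eye(3)-np.outer(d,d);A+=M;b+=M@o
    return np.linalg.solve(A,b)
def Rq(q): return R.from_quat([q[1],q[2],q[3],q[0]])
def crop(im,x0,y0,x1,y1,s,fn): cv2.imwrite(fn,cv2.resize(im[y0:y1,x0:x1],None,fx=s,fy=s,interpolation=cv2.INTER_CUBIC))
E
python3 - <<'E'
import cv2
from h import crop
a=cv2.imread('pics/side0.png');b=cv2.imread('pics/top0.png')
crop(a,220,105,300,200,6,'pics/s_fix.png')
crop(b,150,175,270,255,6,'pics/t_fix.png')
crop(a,240,240,400,400,4,'pics/s_br.png')
crop(b,320,160,480,270,5,'pics/t_br.png')
E
```

```text
(no output)
```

View pics/s_fix.png

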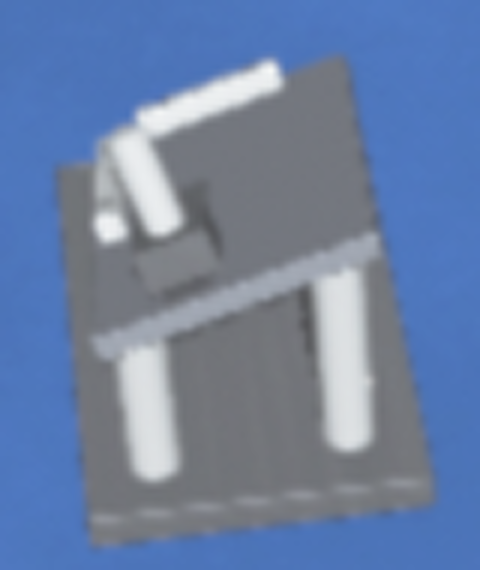

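View pics/t_fix.png

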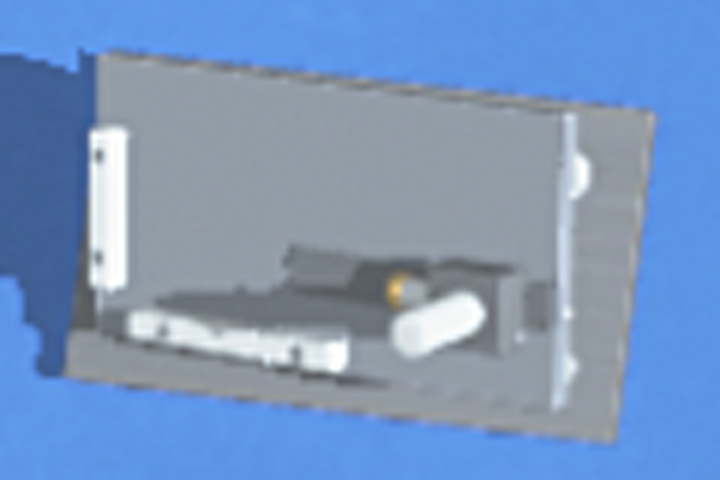

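View pics/s_br.png

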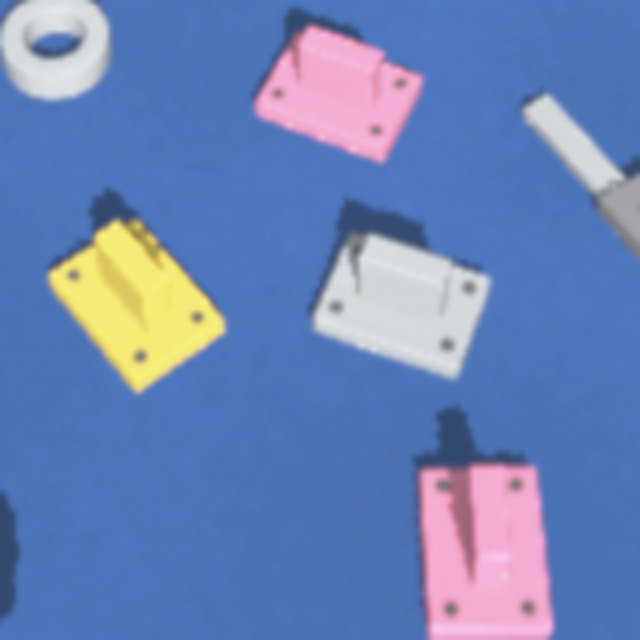

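View pics/t_br.png

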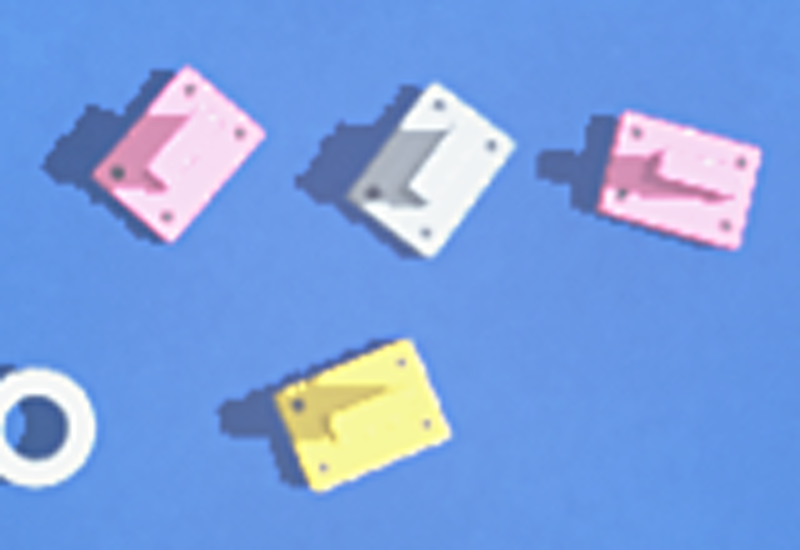

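The crops confirm it: the bracket I want is the grey steel one at side (341,315) / top (406,193), and the pink and yellow ones are decoys. Next I locate it in both views.

Run:
```python
from h import *
T=eyes.camera_model('top');S=eyes.camera_model('side')
# foot upper corners, top crop scale5 offset 320,160 ; side scale4 offset 240,240
tc=np.array([[435,83],[516,146],[432,258],[348,196]])/5+[320,160]-.4
print('top',onz(T,tc,.012))
P=onz(T,tc,.012);print(P.mean(0),np.linalg.norm(P-np.roll(P,-1,0),axis=1))
d=P[0]-P[3]; e=P[1]-P[2]; print(np.degrees(np.arctan2(*(d+e)[[1,0]])), np.degrees(np.arctan2(*((P[1]-P[0])+(P[2]-P[3]))[[1,0]])))
sc=np.array([[490,275],[458,377],[315,328]])/4+240-.4
print('side',sc,onz(S,sc,.012)); Q=onz(S,sc,.012)
print('mid',(Q[0]+Q[2])/2,np.linalg.norm(Q[1:]-Q[:-1],axis=1),Q[1]-Q[2],Q[0]-Q[1])
# ring, jar, caliper rough
print(onz(T,[[327,245],[323,132],[396,140],[208,215]],.02))
s=observe();r=Rq(s['orientation']);print(r.as_matrix())
```

```text
top [[ 0.5858 -0.2607  0.012 ]
 [ 0.5551 -0.3001  0.012 ]
 [ 0.5003 -0.2579  0.012 ]
 [ 0.5303 -0.2174  0.012 ]]
[ 0.5429 -0.259   0.012 ] [0.0499 0.0691 0.0504 0.0705]
-37.75549655288511 -127.18527201154436
side [[362.1  308.35]
 [354.1  333.85]
 [318.35 321.6 ]] [[ 0.5873 -0.2593  0.012 ]
 [ 0.5554 -0.305   0.012 ]
 [ 0.5007 -0.2633  0.012 ]]
mid [ 0.544  -0.2613  0.012 ] [0.0557 0.0688] [ 0.0548 -0.0417  0.    ] [0.0319 0.0457 0.    ]
[[ 0.4185 -0.0669  0.02  ]
 [ 0.6922 -0.0564  0.02  ]
 [ 0.6738 -0.2347  0.02  ]
 [ 0.4881  0.2187  0.02  ]]
[[ 0.3736 -0.9276 -0.0006]
 [-0.9276 -0.3736  0.0012]
 [-0.0014  0.0001 -1.    ]]
```

```bash
cat >> h.py <<'E'
def plan(tp,tR,n,grip,p0=None,R0=None,rd=(2,1)):
    s=observe()
    p=np.array(s['position'] if p0 is None else p0,float); r=Rq(s['orientation']) if R0 is None else R0
    out=[]
    ps=p.copy();rv=(r.inv()*tR).as_rotvec();r0=r
    for k in range(1,n+1):
        gp=ps+(np.array(tp)-ps)*k/n; gR=r0*R.from_rotvec(rv*k/n)
        dp=np.round(r.as_matrix().T@(gp-p)*100,rd[0]); dr=np.round(np.degrees((r.inv()*gR).as_rotvec()),rd[1])
        p=p+r.as_matrix()@(dp/100); r=r*R.from_rotvec(np.radians(dr))
        out.append((dp,dr))
        print('{"grip":%g,"delta_pos":%s,"delta_rot":%s},'%(grip,[float(v) for v in dp+0.0],[float(v) for v in dr+0.0]))
    print('end',p,'maxstep cm',max(np.linalg.norm(a) for a,_ in out),'deg',max(np.linalg.norm(b) for _,b in out))
def down(yaw): # tool x at yaw deg, z down
    a=np.radians(yaw);x=np.array([np.cos(a),np.sin(a),0]);z=np.array([0,0,-1.]);return R.from_matrix(np.c_[x,np.cross(z,x),z])
E
python3 - <<'E'
from h import *
plan([.543,-.260,.22],down(52.4),15,0)
E
```

```text
{"grip":0,"delta_pos":[-1.54, -2.71, 0.14],"delta_rot":[0.0, 0.0, -8.0]},
{"grip":0,"delta_pos":[-1.14, -2.9, 0.14],"delta_rot":[0.0, 0.0, -8.1]},
{"grip":0,"delta_pos":[-0.73, -3.03, 0.14],"delta_rot":[0.0, 0.0, -8.0]},
{"grip":0,"delta_pos":[-0.29, -3.1, 0.15],"delta_rot":[0.0, 0.0, -8.0]},
{"grip":0,"delta_pos":[0.14, -3.11, 0.14],"delta_rot":[0.0, 0.0, -8.1]},
{"grip":0,"delta_pos":[0.57, -3.07, 0.14],"delta_rot":[0.0, 0.0, -8.0]},
{"grip":0,"delta_pos":[1.0, -2.95, 0.14],"delta_rot":[0.0, 0.0, -8.0]},
{"grip":0,"delta_pos":[1.4, -2.78, 0.14],"delta_rot":[0.0, 0.0, -8.0]},
{"grip":0,"delta_pos":[1.77, -2.57, 0.14],"delta_rot":[-0.1, 0.0, -8.1]},
{"grip":0,"delta_pos":[2.11, -2.29, 0.14],"delta_rot":[0.0, 0.0, -8.0]},
{"grip":0,"delta_pos":[2.41, -1.97, 0.14],"delta_rot":[0.0, 0.0, -8.0]},
{"grip":0,"delta_pos":[2.67, -1.61, 0.13],"delta_rot":[0.0, 0.0, -8.1]},
{"grip":0,"delta_pos":[2.86, -1.23, 0.14],"delta_rot":[0.0, 0.0, -8.0]},
{"grip":0,"delta_pos":[3.01, -0.81, 0.14],"delta_rot":[0.0, 0.0, -8.0]},
{"grip":0,"delta_pos":[3.09, -0.39, 0.13],"delta_rot":[0.0, 0.0, -8.1]},
end [ 0.543 -0.26   0.22 ] maxstep cm 3.125603941640719 deg 8.100617260431454
```

send_rows(targets=[{"grip": 0,"delta_pos": [-1.5,-2.7,0.1],"delta_rot": [0,0,-8]},{"grip": 0,"delta_pos": [-1.1,-2.9,0.1],"delta_rot": [0,0,-8]},{"grip": 0,"delta_pos": [-0.7,-3.0,0.1],"delta_rot": [0,0,-8]},{"grip": 0,"delta_pos": [-0.3,-3.1,0.1],"delta_rot": [0,0,-8]},{"grip": 0,"delta_pos": [0.1,-3.1,0.1],"delta_rot": [0,0,-8]}])

```text
time_s: 0.65
position: [0.3496, -0.5042, 0.2364]
orientation: [-0.0, 0.971, -0.24, -0.0]
wrist_force: [0.3, 0.1, 1.2]
width: 0.0878
```

send_rows(targets=[{"grip": 0,"delta_pos": [0.6,-3.1,0.1],"delta_rot": [0,0,-8]},{"grip": 0,"delta_pos": [1.0,-2.9,0.1],"delta_rot": [0,0,-8]},{"grip": 0,"delta_pos": [1.4,-2.8,0.1],"delta_rot": [0,0,-8]},{"grip": 0,"delta_pos": [1.8,-2.6,0.1],"delta_rot": [0,0,-8]},{"grip": 0,"delta_pos": [2.1,-2.3,0.1],"delta_rot": [0,0,-8]}])

```text
time_s: 1.15
position: [0.4475, -0.3824, 0.2315]
orientation: [-0.0, 0.994, 0.107, -0.0]
wrist_force: [0.2, -0.7, -0.6]
width: 0.0877
```

send_rows(targets=[{"grip": 0,"delta_pos": [2.4,-2.0,0.1],"delta_rot": [0,0,-8]},{"grip": 0,"delta_pos": [2.7,-1.6,0.1],"delta_rot": [0,0,-8]},{"grip": 0,"delta_pos": [2.9,-1.2,0.1],"delta_rot": [0,0,-8]},{"grip": 0,"delta_pos": [3.0,-0.8,0.1],"delta_rot": [0,0,-8]},{"grip": 0,"delta_pos": [3.1,-0.4,0.1],"delta_rot": [0,0,-8]}])

```text
time_s: 1.65
position: [0.5459, -0.2612, 0.2264]
orientation: [-0.0, 0.898, 0.44, -0.0]
wrist_force: [0.3, -0.7, -0.5]
width: 0.088
```

Run:
```python
from h import *
s=observe();print(s['time_s'],s['position'],Rq(s['orientation']).as_matrix(),s['q'],s['wrist_force'])
m=eyes.camera_model('wrist');im=eyes.read_camera('wrist')[:,:,::-1];cv2.imwrite('pics/w1.png',im)
np.save('w1.npy',m,allow_pickle=True)
print(m['extrinsics'])
```

```text
1.65 [ 0.5459 -0.2612  0.2264] [[ 0.6123  0.7906 -0.0004]
 [ 0.7906 -0.6123  0.    ]
 [-0.0002 -0.0003 -1.    ]] [ 0.7546  0.4313 -0.5426  1.7157  0.2495  1.0643  1.0423] [ 0.3345 -0.6788 -0.4934]
[[ 0.6124  0.7584  0.2232  0.4838]
 [ 0.7905 -0.5874 -0.1733 -0.2129]
 [-0.0004  0.2826 -0.9592  0.37  ]
 [ 0.      0.      0.      1.    ]]
```

View pics/w1.png

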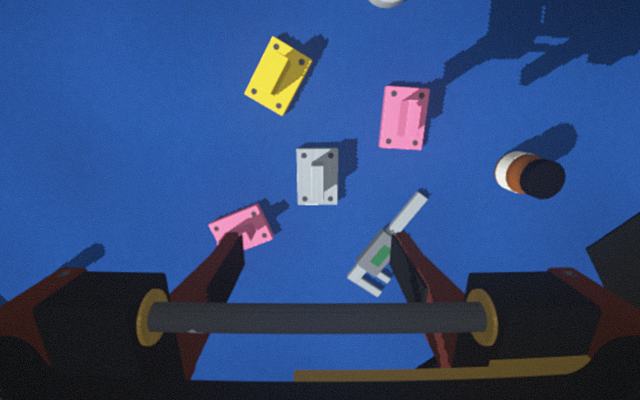

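Run:
```python
from h import *
m=np.load('w1.npy',allow_pickle=True).item()
im=cv2.imread('pics/w1.png');crop(im,200,60,440,310,3,'pics/w1c.png')
px=[[297,149],[338,149],[338,205],[298,205]]
P=onz(m,px,.012);print(P,P.mean(0),np.linalg.norm(P-np.roll(P,-1,0),axis=1))
v=P[3]-P[0]+P[2]-P[1];print(np.degrees(np.arctan2(v[1],v[0])))
print(onz(m,[[385,265],[405,118],[240,228]],.012))
```

```text
[[ 0.5011 -0.2563  0.012 ]
 [ 0.5311 -0.2175  0.012 ]
 [ 0.5873 -0.2593  0.012 ]
 [ 0.5564 -0.2991  0.012 ]] [ 0.544  -0.2581  0.012 ] [0.049  0.07   0.0504 0.07  ]
-37.20476921918662
[[ 0.6939 -0.2596  0.012 ]
 [ 0.55   -0.1339  0.012 ]
 [ 0.5347 -0.378   0.012 ]]
```

View pics/w1c.png

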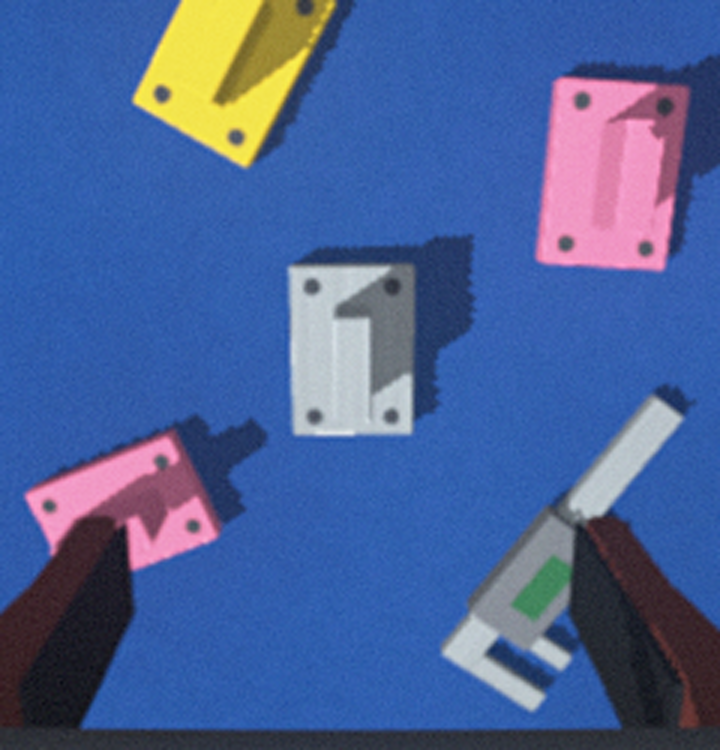

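send_rows(targets=[{"grip": 0,"delta_pos": [0.1,-0.3,3],"delta_rot": [0,0,-0.3]},{"grip": 0,"delta_pos": [0,0,4],"delta_rot": [0,0,0]},{"grip": 0,"delta_pos": [0,0,4],"delta_rot": [0,0,0]},{"grip": 0,"delta_pos": [0,0,4],"delta_rot": [0,0,0]},{"grip": 0,"delta_pos": [0,0,2],"delta_rot": [0,0,0]}])

```text
time_s: 2.2
position: [0.5413, -0.259, 0.053]
orientation: [-0.002, 0.898, 0.44, -0.002]
wrist_force: [-0.8, -0.3, -1.1]
width: 0.0877
```

Run:
```python
from h import *
s=observe();print(s['time_s'],s['position'],s['wrist_force'])
m=eyes.camera_model('wrist');im=eyes.read_camera('wrist')[:,:,::-1];cv2.imwrite('pics/w2.png',im)
# predicted web top centre
print(proj(m,[[.544,-.2585,.045],[.544,-.2585,.012]]), proj(m,[s['position']]))
```

```text
2.2 [ 0.5413 -0.259   0.053 ] [-0.8455 -0.2775 -1.0658]
[[320.1897 262.1025]
 [319.7116 238.8688]] [[316.5712 266.0674]]
```

View pics/w2.png

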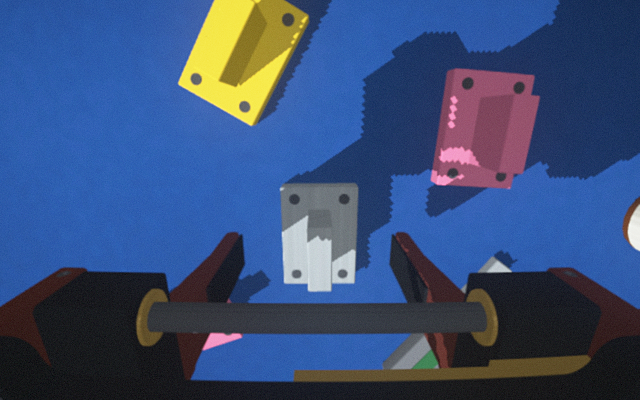

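send_rows(targets=[{"grip": 0,"delta_pos": [0.1,0.0,1.0],"delta_rot": [0,0,0]},{"grip": 0,"delta_pos": [0,0,0.7],"delta_rot": [0,0,0]},{"grip": 0,"delta_pos": [0,0,0.2],"delta_rot": [0,0,0]},{"grip": 0,"delta_pos": [0,0,0],"delta_rot": [0,0,0]}])

```text
time_s: 2.65
position: [0.5447, -0.2589, 0.0383]
orientation: [0.0, 0.898, 0.44, 0.0]
wrist_force: [0.5, -0.2, 1.1]
width: 0.088
```

send_rows(targets=[{"grip": 0,"delta_pos": [0,0,0.4],"delta_rot": [0,0,0]},{"grip": 0,"delta_pos": [0,0,0],"delta_rot": [0,0,0]}])

```text
time_s: 2.85
position: [0.5443, -0.2588, 0.0338]
orientation: [0.0, 0.898, 0.44, 0.0]
wrist_force: [-0.6, -0.5, -0.5]
width: 0.0877
```

send_rows(targets=[{"grip": 1,"delta_pos": [0,0,0],"delta_rot": [0,0,0]},{"grip": 1,"delta_pos": [0,0,0],"delta_rot": [0,0,0]},{"grip": 1,"delta_pos": [0,0,0],"delta_rot": [0,0,0]},{"grip": 1,"delta_pos": [0,0,0],"delta_rot": [0,0,0]},{"grip": 1,"delta_pos": [0,0,0],"delta_rot": [0,0,0]}], squeeze=20)

```text
time_s: 3.35
position: [0.5443, -0.2587, 0.0337]
orientation: [0.0, 0.898, 0.44, -0.0]
wrist_force: [0.0, 0.1, -0.9]
width: 0.0515
```

send_rows(targets=[{"grip": 1,"delta_pos": [0,0,0],"delta_rot": [0,0,0]},{"grip": 1,"delta_pos": [0,0,0],"delta_rot": [0,0,0]},{"grip": 1,"delta_pos": [0,0,0],"delta_rot": [0,0,0]},{"grip": 1,"delta_pos": [0,0,0],"delta_rot": [0,0,0]},{"grip": 1,"delta_pos": [0,0,0],"delta_rot": [0,0,0]}])

```text
time_s: 3.85
position: [0.5443, -0.2587, 0.0336]
orientation: [0.0, 0.898, 0.44, -0.0]
wrist_force: [-0.6, -1.0, 0.3]
width: 0.0142
```

send_rows(targets=[{"grip": 1,"delta_pos": [0,0,0],"delta_rot": [0,0,0]},{"grip": 1,"delta_pos": [0,0,0],"delta_rot": [0,0,0]}])

```text
time_s: 4.05
position: [0.5443, -0.2587, 0.0337]
orientation: [0.0, 0.898, 0.44, -0.0]
wrist_force: [1.0, 0.2, 0.6]
width: 0.014
```

Gripped at 14 mm. Next: lift, and fit the nest pose from the first images before heading to it.

send_rows(targets=[{"grip": 1,"delta_pos": [0,0,-1],"delta_rot": [0,0,0]},{"grip": 1,"delta_pos": [0,0,-4],"delta_rot": [0,0,0]},{"grip": 1,"delta_pos": [0,0,-4.5],"delta_rot": [0,0,0]},{"grip": 1,"delta_pos": [0,0,-4.5],"delta_rot": [0,0,0]},{"grip": 1,"delta_pos": [0,0,-4],"delta_rot": [0,0,0]}])

```text
time_s: 4.55
position: [0.5441, -0.2584, 0.2163]
orientation: [0.0, 0.898, 0.44, 0.0]
wrist_force: [0.4, -0.8, -2.5]
width: 0.0139
```

Run:
```python
from h import *
from scipy.optimize import least_squares
T=eyes.camera_model('top');S=eyes.camera_model('side')
t=lambda a,b:(150+a/6-.42,175+b/6-.42); s=lambda a,b:(220+a/6-.42,105+b/6-.42)
# (nest pt, cam, px)
obs=[((-14,98,0),T,t(98,52)),((190,98,0),T,t(565,112)),((190,-14,0),T,t(552,405)),
((0,70,10),T,t(128,128)),((-10,70,10),T,t(92,128)),((0,8,10),T,t(124,288)),((-10,8,10),T,t(90,288)),
((8,0,10),T,t(133,308)),((100,0,10),T,t(348,332)),((100,-10,10),T,t(345,370)),((8,-10,10),T,t(128,338)),
((190,98,0),S,s(378,236)),((190,-14,0),S,s(93,338)),((-14,98,0),S,s(345,58)),
]
P=np.array([o[0] for o in obs])/1000
# initial: nest x ~ world -Y tilt up
def pose(v): return R.from_rotvec(v[3:]).as_matrix(),v[:3]
x=np.array([0,-.95,.29]);y=np.array([.95,0,.28]);y-=x*(x@y)/(x@x);x/=np.linalg.norm(x);y/=np.linalg.norm(y)
R0=R.from_matrix(np.c_[x,y,np.cross(x,y)])
v0=np.r_[.43,.3,.05,R0.as_rotvec()]
def res(v):
    M,o=pose(v);W=P@M.T+o
    return np.concatenate([(proj(c,[w])[0]-np.array(p)) for w,(_,c,p) in zip(W,obs)])
r=least_squares(res,v0,loss='soft_l1')
M,o=pose(r.x);print(o,'\n',M,'slope',np.degrees(np.arccos(M[2,2])));print(res(r.x).reshape(-1,2))
np.save('nest0.npy',r.x)
for n,p in dict(home=(35,25,0),c=(158,25,0)).items(): print(n,M@(np.array(p)/1000)+o)
```

```text
[0.4625 0.3004 0.0426] 
 [[-0.1387  0.9594 -0.2454]
 [-0.9437 -0.0529  0.3266]
 [ 0.3003  0.2769  0.9128]] slope 24.109338087584128
[[ 0.6717  0.0572]
 [ 0.4752 -0.4065]
 [ 1.1556  0.4098]
 [-2.0311  0.4943]
 [ 0.4153  0.0125]
 [-1.3896 -0.0881]
 [ 0.7576 -0.6537]
 [-0.0537  0.3671]
 [-2.1024  1.8546]
 [-1.656  -0.2053]
 [ 0.7838 -0.4794]
 [ 0.2515 -0.4161]
 [ 0.2764  0.3947]
 [-0.0175  0.1079]]
home [0.4816 0.266  0.06  ]
c [0.4646 0.1499 0.097 ]
```

```bash
cat > fit.py <<'E'
from h import *
from scipy.optimize import least_squares
T=eyes.camera_model('top');S=eyes.camera_model('side')
t=lambda a,b:(150+a/6-.42,175+b/6-.42); s=lambda a,b:(220+a/6-.42,105+b/6-.42)
obs=[((-14,98,0),T,t(98,52)),((190,98,0),T,t(565,112)),((190,-14,0),T,t(552,405)),
((0,70,0),T,t(128,128)),((-10,70,10),T,t(92,128)),((0,8,0),T,t(126,288)),((-10,8,10),T,t(90,288)),
((8,0,10),T,t(133,308)),((100,0,0),T,t(350,335)),
((190,98,0),S,s(378,236)),((190,-14,0),S,s(93,338)),((-14,98,0),S,s(345,58)),
]
def pose(v): return R.from_rotvec(v[3:]).as_matrix(),v[:3]
def fit(obs,v0,scale=1):
    P=np.array([o[0] for o in obs])/1000
    def res(v):
        M,o=pose(v);W=P@M.T+o
        return np.concatenate([(proj(c,[w])[0]-np.array(p)) for w,(_,c,p) in zip(W,obs)])
    r=least_squares(res,v0,loss='soft_l1')
    M,o=pose(r.x);print(o,'\n',M,'slope',np.degrees(np.arccos(M[2,2])));print(np.c_[P*1000,res(r.x).reshape(-1,2)].round(2))
    return r.x
E
python3 - <<'E'
from fit import *
v=fit(obs,np.load('nest0.npy'));np.save('nest1.npy',v)
M,o=pose(v)
tool=R.from_matrix(np.c_[M[:,1],M[:,0],-M[:,2]])
W=lambda *p:M@(np.array(p)/1000)+o
print('home',W(35,25,0),'hover',W(60,47,184))
plan(W(60,47,184),tool,14,1)
E
```

```text
[0.4622 0.302  0.0422] 
 [[-0.1377  0.9613 -0.2385]
 [-0.9445 -0.0549  0.3238]
 [ 0.2982  0.2698  0.9156]] slope 23.711457635800492
[[-14.    98.     0.     0.21   0.18]
 [190.    98.     0.     0.    -0.36]
 [190.   -14.     0.     0.54   0.47]
 [  0.    70.     0.     0.06  -0.02]
 [-10.    70.    10.    -0.09   0.1 ]
 [  0.     8.     0.     0.24  -0.79]
 [-10.     8.    10.     0.15  -0.55]
 [  8.     0.    10.    -0.67   0.47]
 [100.     0.     0.    -0.68   0.51]
 [190.    98.     0.     0.18  -0.25]
 [190.   -14.     0.     0.13   0.22]
 [-14.    98.     0.    -0.18   0.13]]
home [0.4814 0.2676 0.0594] hover [0.4552 0.3023 0.2413]
{"grip":1,"delta_pos":[2.78, -2.95, -0.18],"delta_rot":[-1.7, 0.4, 4.1]},
{"grip":1,"delta_pos":[2.56, -3.14, -0.25],"delta_rot":[-1.7, 0.4, 4.1]},
{"grip":1,"delta_pos":[2.33, -3.31, -0.33],"delta_rot":[-1.8, 0.4, 4.0]},
{"grip":1,"delta_pos":[2.1, -3.44, -0.42],"delta_rot":[-1.7, 0.4, 4.1]},
{"grip":1,"delta_pos":[1.85, -3.58, -0.51],"delta_rot":[-1.7, 0.4, 4.1]},
{"grip":1,"delta_pos":[1.6, -3.68, -0.61],"delta_rot":[-1.7, 0.4, 4.1]},
{"grip":1,"delta_pos":[1.33, -3.77, -0.7],"delta_rot":[-1.7, 0.4, 4.1]},
{"grip":1,"delta_pos":[1.07, -3.83, -0.81],"delta_rot":[-1.8, 0.4, 4.1]},
{"grip":1,"delta_pos":[0.8, -3.87, -0.93],"delta_rot":[-1.7, 0.4, 4.0]},
{"grip":1,"delta_pos":[0.53, -3.89, -1.04],"delta_rot":[-1.7, 0.4, 4.1]},
{"grip":1,"delta_pos":[0.26, -3.88, -1.14],"delta_rot":[-1.7, 0.4, 4.1]},
{"grip":1,"delta_pos":[0.0, -3.86, -1.27],"delta_rot":[-1.7, 0.4, 4.1]},
{"grip":1,"delta_pos":[-0.27, -3.81, -1.37],"delta_rot":[-1.8, 0.4, 4.1]},
{"grip":1,"delta_pos":[-0.53, -3.73, -1.5],"delta_rot":[-1.7, 0.4, 4.1]},
end [0.4553 0.3023 0.2412] maxstep cm 4.063557554655772 deg 4.495553358597804
```

send_rows(targets=[{"grip": 1,"delta_pos": [2.8,-3.0,-0.2],"delta_rot": [-1.7,0.4,4.1]},{"grip": 1,"delta_pos": [2.6,-3.1,-0.3],"delta_rot": [-1.7,0.4,4.1]},{"grip": 1,"delta_pos": [2.3,-3.3,-0.3],"delta_rot": [-1.7,0.4,4.1]},{"grip": 1,"delta_pos": [2.1,-3.4,-0.4],"delta_rot": [-1.7,0.4,4.1]},{"grip": 1,"delta_pos": [1.8,-3.6,-0.5],"delta_rot": [-1.7,0.4,4.1]}])

```text
time_s: 5.05
position: [0.5116, -0.0572, 0.2233]
orientation: [0.059, 0.96, 0.271, 0.048]
wrist_force: [1.3, 0.0, -3.4]
width: 0.014
```

send_rows(targets=[{"grip": 1,"delta_pos": [1.6,-3.7,-0.6],"delta_rot": [-1.7,0.4,4.1]},{"grip": 1,"delta_pos": [1.3,-3.8,-0.7],"delta_rot": [-1.7,0.4,4.1]},{"grip": 1,"delta_pos": [1.1,-3.8,-0.8],"delta_rot": [-1.7,0.4,4.1]},{"grip": 1,"delta_pos": [0.8,-3.9,-0.9],"delta_rot": [-1.7,0.4,4.1]},{"grip": 1,"delta_pos": [0.5,-3.9,-1.0],"delta_rot": [-1.7,0.4,4.1]}])

```text
time_s: 5.55
position: [0.4801, 0.1432, 0.232]
orientation: [0.116, 0.984, 0.092, 0.095]
wrist_force: [0.7, -0.1, -3.0]
width: 0.0141
```

send_rows(targets=[{"grip": 1,"delta_pos": [0.3,-3.9,-1.1],"delta_rot": [-1.7,0.4,4.1]},{"grip": 1,"delta_pos": [0,-3.9,-1.3],"delta_rot": [-1.7,0.4,4.1]},{"grip": 1,"delta_pos": [-0.3,-3.8,-1.4],"delta_rot": [-1.7,0.4,4.1]},{"grip": 1,"delta_pos": [-0.5,-3.7,-1.5],"delta_rot": [-1.7,0.4,4.1]},{"grip": 1,"delta_pos": [0,0,0],"delta_rot": [0,0,0]}])

```text
time_s: 6.05
position: [0.4534, 0.3105, 0.2394]
orientation: [0.154, 0.979, -0.047, 0.129]
wrist_force: [-0.6, -0.1, -2.6]
width: 0.0137
```

Run:
```python
from fit import *
v=np.load('nest1.npy');M,o=pose(v)
s=observe();print(s['time_s'],s['position'],s['q'],s['wrist_force'],s['width'])
print('nest pos mm',M.T@(s['position']-o)*1000); print('tool in nest',M.T@Rq(s['orientation']).as_matrix())
m=eyes.camera_model('wrist');im=eyes.read_camera('wrist')[:,:,::-1];cv2.imwrite('pics/w3.png',im)
np.save('w3.npy',m,allow_pickle=True)
print(proj(m,np.array([[0,0,0],[190,98,0],[190,-14,0],[0,70,10],[100,0,10],[158,25,60]])/1000@M.T+o))
```

```text
6.05 [0.4534 0.3105 0.2394] [-0.4156  0.3879 -0.6541  1.8343  0.6397  1.2459 -1.4369] [-0.6188 -0.0574 -2.6366] 0.013715419149740064
nest pos mm [ 51.9826  44.26   185.3898]
tool in nest [[-0.0028  0.9999 -0.0113]
 [ 1.      0.0027 -0.0032]
 [-0.0031 -0.0113 -0.9999]]
[[277.4713 140.5602]
 [359.6398 293.1469]
 [271.5612 292.7696]
 [342.2298 141.4279]
 [279.1589 229.5535]
 [299.0051 298.7642]]
```

View pics/w3.png

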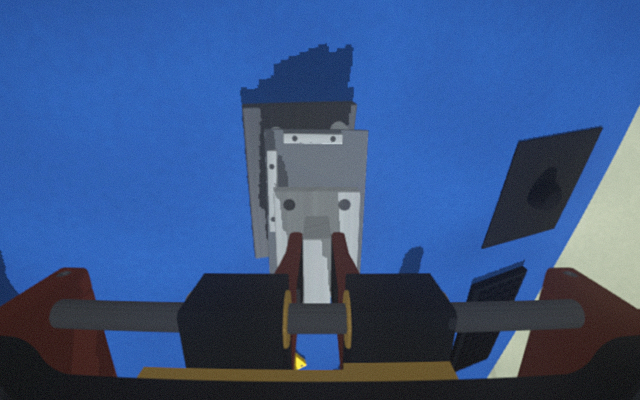

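```bash
cat > ov.py <<'E'
from fit import *
def overlay(im,m,M,o,fn,box,s):
    L=[[(-14,98,0),(190,98,0)],[(-14,98,0),(-14,-14,0)],[(-14,-14,0),(190,-14,0)],[(190,-14,0),(190,98,0)]]
    for a,b,c,d in [(-10,0,8,70),(8,100,-10,0)]:
        q=[(a,c,10),(b,c,10),(b,d,10),(a,d,10)]
        L+=[[q[i],q[(i+1)%4]] for i in range(4)]
    x0,y0,x1,y1=box
    big=cv2.resize(im[y0:y1,x0:x1],None,fx=s,fy=s,interpolation=cv2.INTER_CUBIC)
    for a,b in L:
        p=proj(m,np.array([a,b])/1000@M.T+o); p=((p-[x0,y0]+.5)*s).astype(int)
        cv2.line(big,tuple(map(int,p[0])),tuple(map(int,p[1])),(0,0,255),1)
    cv2.imwrite(fn,big)
E
python3 - <<'E'
from ov import *
v=np.load('nest1.npy');M,o=pose(v)
m=np.load('w3.npy',allow_pickle=True).item()
overlay(cv2.imread('pics/w3.png'),m,M,o,'pics/ov3.png',(230,90,390,270),4)
overlay(cv2.imread('pics/top0.png'),T,M,o,'pics/ovt.png',(150,175,270,255),6)
E
```

```text
(no output)
```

View pics/ov3.png

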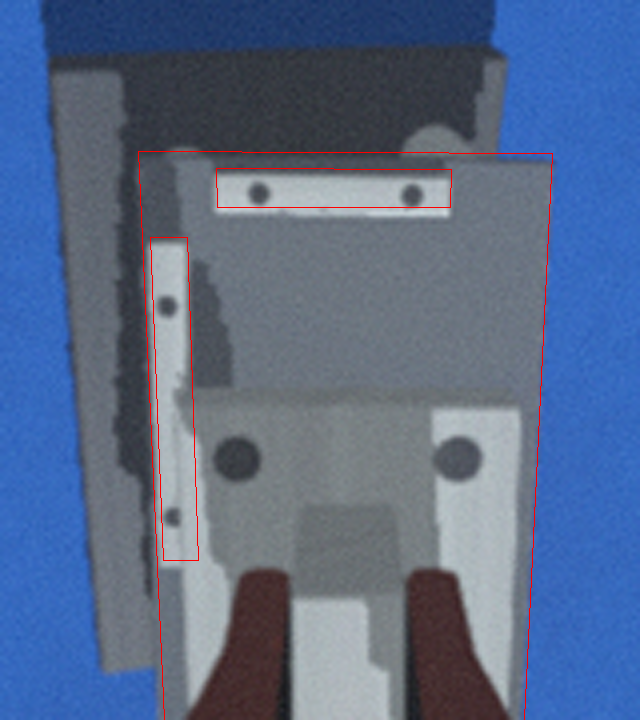

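View pics/ovt.png

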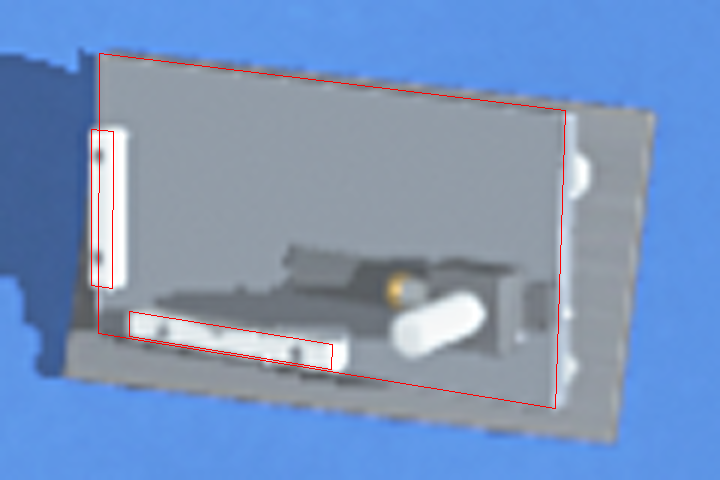

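Run:
```python
from fit import *
v=np.load('nest1.npy');M,o=pose(v)
tool=R.from_matrix(np.c_[M[:,1],M[:,0],-M[:,2]])
W=lambda *p:M@(np.array(p)/1000)+o
plan(W(60,47,44),tool,5,1)
```

```text
{"grip":1,"delta_pos":[0.04, 0.11, 2.79],"delta_rot":[-0.1, 0.0, 0.0]},
{"grip":1,"delta_pos":[0.04, 0.11, 2.8],"delta_rot":[-0.1, 0.1, 0.0]},
{"grip":1,"delta_pos":[0.03, 0.11, 2.79],"delta_rot":[-0.1, 0.0, 0.1]},
{"grip":1,"delta_pos":[0.04, 0.1, 2.79],"delta_rot":[0.0, 0.1, 0.0]},
{"grip":1,"delta_pos":[0.03, 0.1, 2.8],"delta_rot":[-0.1, 0.0, 0.0]},
end [0.4887 0.2569 0.1131] maxstep cm 2.802445360751927 deg 0.14142135623730953
```

send_rows(targets=[{"grip": 1,"delta_pos": [0,0.1,3.0],"delta_rot": [-0.1,0.1,0]},{"grip": 1,"delta_pos": [0.1,0.1,3.0],"delta_rot": [-0.1,0.1,0]},{"grip": 1,"delta_pos": [0,0.1,3.0],"delta_rot": [-0.1,0,0]},{"grip": 1,"delta_pos": [0.1,0.1,3.0],"delta_rot": [-0.1,0,0]},{"grip": 1,"delta_pos": [0,0.1,1.5],"delta_rot": [0,0,0]}])

```text
time_s: 6.6
position: [0.4899, 0.2503, 0.1158]
orientation: [0.162, 0.977, -0.053, 0.129]
wrist_force: [0.2, 0.1, -2.6]
width: 0.0139
```

send_rows(targets=[{"grip": 1,"delta_pos": [0,0,0],"delta_rot": [0,0,0]},{"grip": 1,"delta_pos": [0,0,0],"delta_rot": [0,0,0]}])

```text
time_s: 6.8
position: [0.49, 0.2543, 0.1185]
orientation: [0.16, 0.977, -0.052, 0.13]
wrist_force: [0.3, 0.5, -1.3]
width: 0.0138
```

```bash
cat > st.py <<'E'
from ov import *
import sys
v=np.load('nest1.npy');M,o=pose(v)
s=observe();print(s['time_s'],'nest pos mm',M.T@(s['position']-o)*1000,'F nest',M.T@s['wrist_force'],'w',s['width'])
print('tool in nest',M.T@Rq(s['orientation']).as_matrix())
if len(sys.argv)>1:
    n=sys.argv[1]; c=sys.argv[2]
    m=eyes.camera_model(c);im=eyes.read_camera(c)[:,:,::-1];cv2.imwrite(f'pics/{n}.png',im);np.save(f'{n}.npy',m,allow_pickle=True)
E
python3 st.py w4 wrist
python3 - <<'E'
import sys;sys.path.insert(0,'.')
from h import *
im=eyes.read_camera('side')[:,:,::-1];crop(im,200,60,340,210,4,'pics/s4.png')
E
```

```text
6.8 nest pos mm [63.9811 49.9272 47.8058] F nest [-0.8519 -0.1212 -1.1012] w 0.013760066055177813
tool in nest [[ 0.0047  1.      0.0026]
 [ 1.     -0.0047  0.0002]
 [ 0.0002  0.0026 -1.    ]]
```

View pics/w4.png

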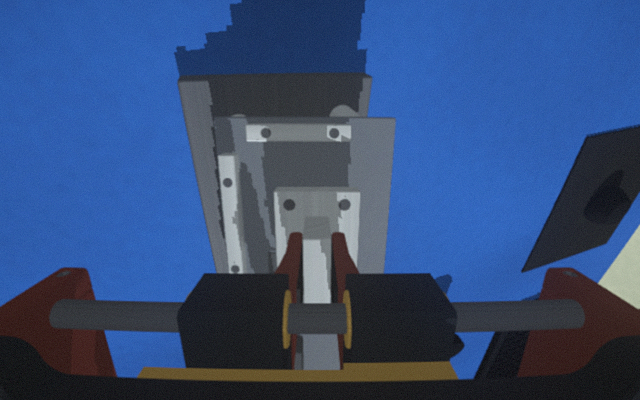

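View pics/s4.png

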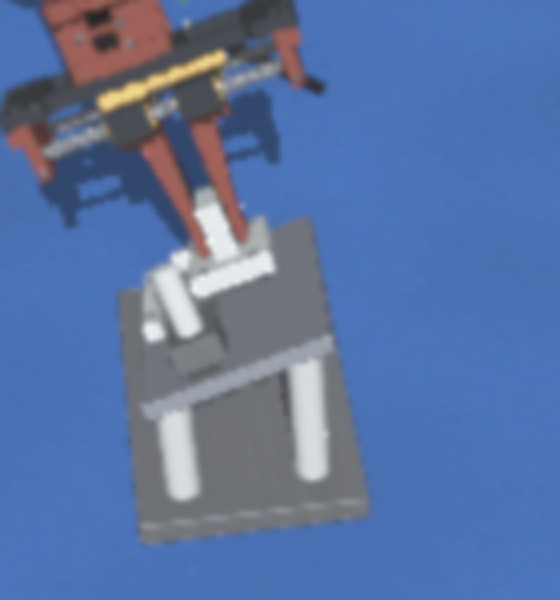

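send_rows(targets=[{"grip": 1,"delta_pos": [-0.3,-0.4,0.5],"delta_rot": [0,0,0]},{"grip": 1,"delta_pos": [0,0,0.4],"delta_rot": [0,0,0]},{"grip": 1,"delta_pos": [0,0,0.1],"delta_rot": [0,0,0]},{"grip": 1,"delta_pos": [0,0,0],"delta_rot": [0,0,0]}])

```text
time_s: 7.3
position: [0.4899, 0.2551, 0.1065]
orientation: [0.16, 0.977, -0.051, 0.13]
wrist_force: [-1.0, 0.0, -1.1]
width: 0.0137
```

```bash
python3 st.py
```

```text
7.3 nest pos mm [59.6574 46.533  37.1055] F nest [-0.2225 -1.2391 -0.7597] w 0.013726264024180939
tool in nest [[ 0.0038  1.      0.0029]
 [ 1.     -0.0038  0.0002]
 [ 0.0002  0.0029 -1.    ]]
```

send_rows(targets=[{"grip": 1,"delta_pos": [0,0,0.1],"delta_rot": [0,0,0]},{"grip": 1,"delta_pos": [0,0,0],"delta_rot": [0,0,0]}])

```text
time_s: 7.5
position: [0.4904, 0.2555, 0.1063]
orientation: [0.16, 0.977, -0.051, 0.131]
wrist_force: [-2.9, 3.1, 4.4]
width: 0.0138
```

send_rows(targets=[{"grip": 1,"delta_pos": [0,0,0.1],"delta_rot": [0,0,0]},{"grip": 1,"delta_pos": [0,0,0],"delta_rot": [0,0,0]}])

```text
time_s: 7.7
position: [0.4907, 0.2558, 0.1059]
orientation: [0.159, 0.977, -0.051, 0.131]
wrist_force: [-4.5, 3.1, 7.6]
width: 0.014
```

send_rows(targets=[{"grip": 1,"delta_pos": [0,0,0.1],"delta_rot": [0,0,0]},{"grip": 1,"delta_pos": [0,0,0],"delta_rot": [0,0,0]}])

```text
time_s: 7.9
position: [0.4912, 0.2564, 0.1058]
orientation: [0.159, 0.977, -0.051, 0.132]
wrist_force: [-5.1, 4.9, 12.5]
width: 0.0138
```

send_rows(targets=[{"grip": 1,"delta_pos": [0,0,-0.2],"delta_rot": [0,0,0]},{"grip": 1,"delta_pos": [0,0,0],"delta_rot": [0,0,0]}])

```text
time_s: 8.1
position: [0.4903, 0.255, 0.1062]
orientation: [0.16, 0.977, -0.051, 0.131]
wrist_force: [-3.4, 2.4, 6.2]
width: 0.0136
```

```bash
python3 st.py
```

```text
8.1 nest pos mm [59.5924 46.8513 36.6493] F nest [ 0.0764 -1.6841  7.2332] w 0.01359752552665161
tool in nest [[ 0.0042  1.      0.0024]
 [ 1.     -0.0042  0.0008]
 [ 0.0009  0.0024 -1.    ]]
```

send_rows(targets=[{"grip": 1,"delta_pos": [0,0,-0.1],"delta_rot": [0,0,0]},{"grip": 1,"delta_pos": [0,0,0],"delta_rot": [0,0,0]}], squeeze=8)

```text
time_s: 8.3
position: [0.4899, 0.2543, 0.1063]
orientation: [0.161, 0.977, -0.052, 0.13]
wrist_force: [-1.6, 1.0, 1.6]
width: 0.0138
```

send_rows(targets=[{"grip": 0,"delta_pos": [0,0,0],"delta_rot": [0,0,0]},{"grip": 0,"delta_pos": [-0.3,0,-0.1],"delta_rot": [0,0,0]},{"grip": 0,"delta_pos": [-0.4,0,0],"delta_rot": [0,0,0]},{"grip": 0,"delta_pos": [-0.4,0,0],"delta_rot": [0,0,0]},{"grip": 0,"delta_pos": [0,0,0],"delta_rot": [0,0,0]}])

```text
time_s: 8.8
position: [0.4784, 0.2555, 0.1042]
orientation: [0.161, 0.977, -0.051, 0.13]
wrist_force: [-0.2, 0.3, 0.2]
width: 0.0506
```

```bash
python3 st.py w5 wrist
```

```text
8.8 nest pos mm [60.1437 34.9041 37.8552] F nest [-0.2054 -0.1529  0.2806] w 0.05059436432461398
tool in nest [[ 0.0033  1.      0.0038]
 [ 1.     -0.0033 -0.0001]
 [-0.0001  0.0038 -1.    ]]
```

View pics/w5.png

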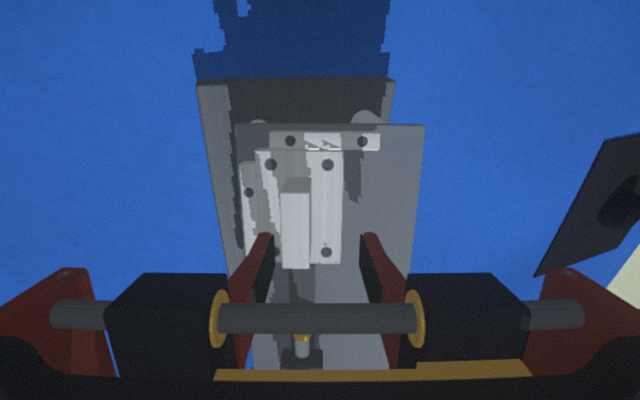

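send_rows(targets=[{"grip": 0,"delta_pos": [0,0,0],"delta_rot": [0,0,0]},{"grip": 0,"delta_pos": [0,0,-2],"delta_rot": [0,0,0]},{"grip": 0,"delta_pos": [0,0,-4],"delta_rot": [0,0,0]},{"grip": 0,"delta_pos": [0,0,-4],"delta_rot": [0,0,0]},{"grip": 0,"delta_pos": [0,0,0],"delta_rot": [0,0,0]}])

```text
time_s: 9.35
position: [0.4557, 0.2929, 0.2006]
orientation: [0.157, 0.977, -0.051, 0.133]
wrist_force: [0.4, 0.7, 1.5]
width: 0.0876
```

```bash
python3 st.py w6 wrist
python3 - <<'E'
from ov import *
v=np.load('nest1.npy');M,o=pose(v)
m=np.load('w6.npy',allow_pickle=True).item()
overlay(cv2.imread('pics/w6.png'),m,M,o,'pics/ov6.png',(200,90,400,290),4)
E
```

```text
9.35 nest pos mm [ 56.7088  36.9392 143.5858] F nest [-0.247   0.7844  1.4728] w 0.08756187472906857
tool in nest [[ 0.0046  1.     -0.0045]
 [ 1.     -0.0046  0.0052]
 [ 0.0052 -0.0046 -1.    ]]
```

View pics/ov6.png

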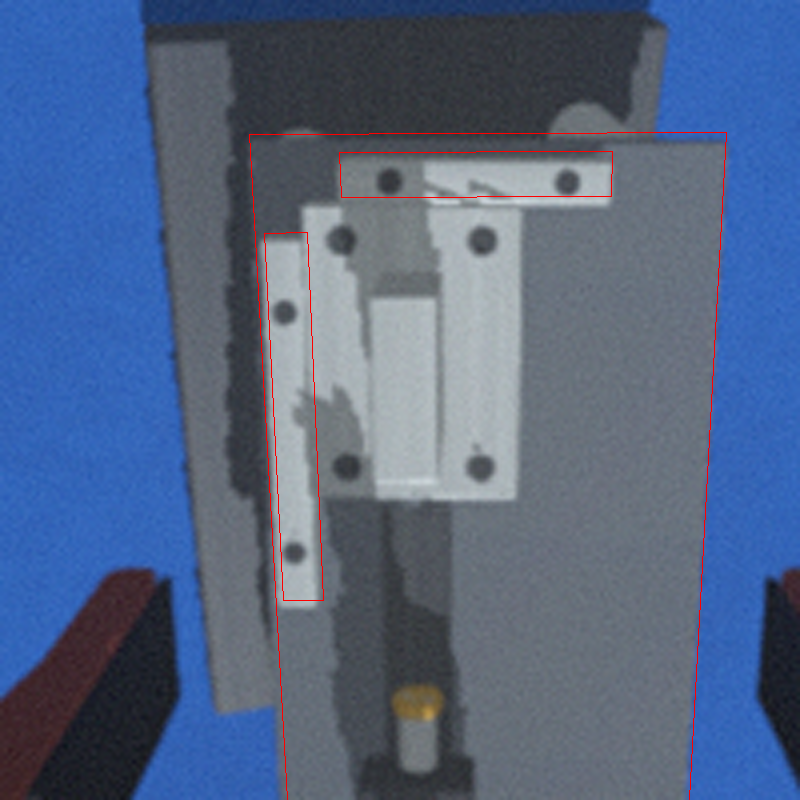

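Run:
```python
from ov import *
v=np.load('nest1.npy')
m=np.load('w6.npy',allow_pickle=True).item()
c=lambda a,b:(200+a/4-.38,90+b/4-.38)
w=[((-14,98,0),m,c(727,141)),((-10,70,10),m,c(611,159)),((0,70,10),m,c(611,205)),((-10,8,10),m,c(337,160)),
((8,-10,10),m,c(262,240)),((8,0,10),m,c(305,238)),((100,0,10),m,c(322,605)),((100,-10,10),m,c(281,607))]
vv=fit(obs+w*2,v);np.save('nest2.npy',vv);M,o=pose(vv)
P=np.array([(0,0,12),(0,50,12),(70,50,12),(70,0,12)])/1000@M.T+o
p=proj(m,P);print('pred foot',((p-[200,90]+.38)*4))
# measured foot corners
f=np.array([c(303,206),c(521,207),c(517,499),c(314,497)])
oo,d=rays(m,f); d2=d@M; o2=M.T@(oo-o); k=(.012-o2[2])/d2[:,2]; q=(o2+d2*k[:,None])*1000
print(q,q.mean(0))
```

```text
[0.4616 0.301  0.0438] 
 [[-0.1381  0.9592 -0.2465]
 [-0.9462 -0.0543  0.3189]
 [ 0.2925  0.2773  0.9152]] slope 23.77088000576292
[[-14.    98.     0.     0.24   0.4 ]
 [190.    98.     0.     0.46   0.  ]
 [190.   -14.     0.     1.08   0.79]
 [  0.    70.     0.     0.16   0.22]
 [-10.    70.    10.     0.     0.38]
 [  0.     8.     0.     0.42  -0.54]
 [-10.     8.    10.     0.32  -0.26]
 [  8.     0.    10.    -0.45   0.76]
 [100.     0.     0.    -0.3    0.8 ]
 [190.    98.     0.    -0.13  -0.27]
 [190.   -14.     0.    -0.1    0.52]
 [-14.    98.     0.    -0.47  -0.38]
 [-14.    98.     0.    -0.07  -0.41]
 [-10.    70.    10.     0.17  -0.04]
 [  0.    70.    10.    -0.14  -0.37]
 [-10.     8.    10.     0.27  -0.11]
 [  8.   -10.    10.     0.18  -0.07]
 [  8.     0.    10.     0.23   0.38]
 [100.     0.    10.    -0.26   0.43]
 [100.   -10.    10.     0.12  -0.08]
 [-14.    98.     0.    -0.07  -0.41]
 [-10.    70.    10.     0.17  -0.04]
 [  0.    70.    10.    -0.14  -0.37]
 [-10.     8.    10.     0.27  -0.11]
 [  8.   -10.    10.     0.18  -0.07]
 [  8.     0.    10.     0.23   0.38]
 [100.     0.    10.    -0.26   0.43]
 [100.   -10.    10.     0.12  -0.08]]
pred foot [[303.374  205.1676]
 [523.3889 204.3543]
 [520.5367 496.47  ]
 [315.1774 496.829 ]]
[[ 0.1865 -0.0926 12.    ]
 [ 0.5926 49.4629 12.    ]
 [70.6485 49.1455 12.    ]
 [70.0436 -0.2891 12.    ]] [35.3678 24.5567 12.    ]
```

Run:
```python
from fit import *
v=np.load('nest2.npy');M,o=pose(v);m=np.load('w6.npy',allow_pickle=True).item()
def on(m,px,z):
    oo,d=rays(m,[px]); d2=d@M; o2=M.T@(oo-o); k=(z/1000-o2[2])/d2[:,2]; return ((o2+d2*k[:,None])*1000)[0]
c=lambda a,b:(200+a/4-.38,90+b/4-.38)
print('tip',on(m,c(418,687),7),'block front',on(m,c(418,758),20))
print('post top T',on(T,t(405,337),60),'S',on(S,s(127,143),60),'base T',on(T,t(472,305),20),'base S',on(S,s(168,225),20))
print('tri',[M.T@(tri([(T,t(405,337)),(S,s(127,143))])-o)*1000])
tool=R.from_matrix(np.c_[M[:,1],M[:,0],-M[:,2]])
S_=observe();print(M.T@(S_['position']-o)*1000, M.T@tool.as_matrix())
```

```text
tip [124.1564  24.0095   7.    ] block front [137.3566  24.3532  20.    ]
post top T [159.3841  22.7886  60.    ] S [172.2765  25.2117  60.    ] base T [163.7984  26.5737  20.    ] base S [158.2027  24.5836  20.    ]
tri [array([156.5269,  22.1241,  54.9196])]
[ 55.8874  37.8809 139.4918] [[ 0.  1. -0.]
 [ 1.  0. -0.]
 [-0. -0. -1.]]
```

```bash
sed -i 's/nest1/nest2/' st.py
python3 - <<'E'
from fit import *
v=np.load('nest2.npy');M,o=pose(v)
tool=R.from_matrix(np.c_[M[:,1],M[:,0],-M[:,2]])
W=lambda *p:M@(np.array(p)/1000)+o
plan(W(190,25,112),tool,5,1,rd=(1,1))
E
```

```text
{"grip":1,"delta_pos":[-0.2, 2.7, 0.6],"delta_rot":[0.1, 0.0, 0.0]},
{"grip":1,"delta_pos":[-0.3, 2.7, 0.5],"delta_rot":[0.0, 0.1, -0.1]},
{"grip":1,"delta_pos":[-0.2, 2.6, 0.6],"delta_rot":[0.1, 0.0, 0.0]},
{"grip":1,"delta_pos":[-0.3, 2.7, 0.5],"delta_rot":[0.0, 0.1, 0.0]},
{"grip":1,"delta_pos":[-0.3, 2.7, 0.6],"delta_rot":[0.1, 0.0, -0.1]},
end [0.4313 0.1556 0.2085] maxstep cm 2.7820855486487113 deg 0.14142135623730953
```

send_rows(targets=[{"grip": 1,"delta_pos": [-0.2,2.7,0.6],"delta_rot": [0.1,0,0]},{"grip": 1,"delta_pos": [-0.3,2.7,0.5],"delta_rot": [0,0.1,0]},{"grip": 1,"delta_pos": [-0.2,2.7,0.6],"delta_rot": [0.1,0,-0.1]},{"grip": 1,"delta_pos": [-0.3,2.7,0.5],"delta_rot": [0,0.1,0]},{"grip": 1,"delta_pos": [-0.3,2.7,0.6],"delta_rot": [0.1,0,0]}], squeeze=20)

```text
time_s: 9.9
position: [0.4299, 0.1503, 0.206]
orientation: [0.159, 0.977, -0.05, 0.131]
wrist_force: [-0.0, 0.5, -0.3]
width: 0.0514
```

send_rows(targets=[{"grip": 1,"delta_pos": [0,0,0],"delta_rot": [0,0,0]},{"grip": 1,"delta_pos": [0,0,0],"delta_rot": [0,0,0]},{"grip": 1,"delta_pos": [0,0,0],"delta_rot": [0,0,0]},{"grip": 1,"delta_pos": [0,0,0],"delta_rot": [0,0,0]},{"grip": 1,"delta_pos": [0,0,0],"delta_rot": [0,0,0]}])

```text
time_s: 10.4
position: [0.4305, 0.1534, 0.2067]
orientation: [0.158, 0.977, -0.049, 0.132]
wrist_force: [-0.0, 0.3, 0.3]
width: 0.0116
```

send_rows(targets=[{"grip": 1,"delta_pos": [0,0,0],"delta_rot": [0,0,0]},{"grip": 1,"delta_pos": [0,0,0],"delta_rot": [0,0,0]},{"grip": 1,"delta_pos": [0,0,0],"delta_rot": [0,0,0]}])

```text
time_s: 10.7
position: [0.4304, 0.1527, 0.207]
orientation: [0.158, 0.977, -0.05, 0.132]
wrist_force: [-0.3, -0.4, 0.5]
width: 0.0003
```

```bash
python3 st.py w7 wrist;python3 - <<'E'
from h import *
im=eyes.read_camera('side')[:,:,::-1];crop(im,200,60,340,210,4,'pics/s7.png')
E
```

```text
10.7 nest pos mm [192.3837  23.456  109.7148] F nest [ 0.5323 -0.1773  0.3791] w 0.00030708342202191556
tool in nest [[ 0.0003  1.      0.0037]
 [ 1.     -0.0003 -0.0041]
 [-0.0041  0.0037 -1.    ]]
```

View pics/w7.png

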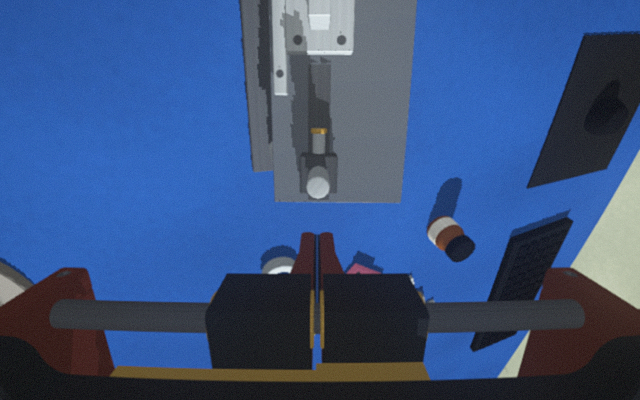

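View pics/s7.png

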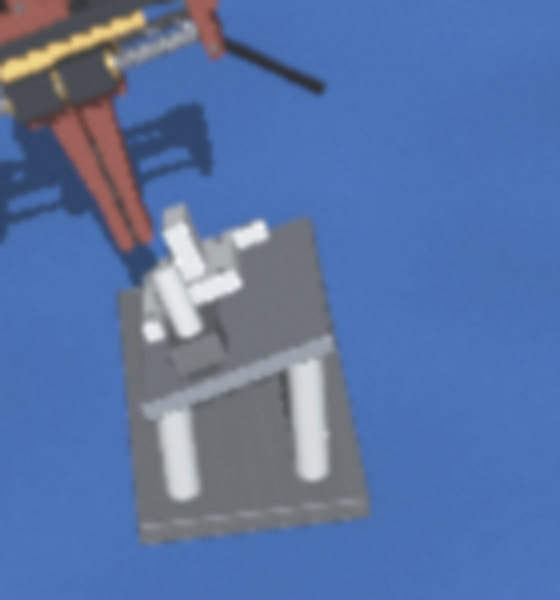

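```bash
cat > on.py <<'E'
from fit import *
v=np.load('nest2.npy');M,o=pose(v)
def on(m,px,z):
    oo,d=rays(m,[px]); d2=d@M; o2=M.T@(oo-o); k=(z/1000-o2[2])/d2[:,2]; return ((o2+d2*k[:,None])*1000)[0]
E
python3 - <<'E'
from on import *
m=np.load('w7.npy',allow_pickle=True).item()
im=cv2.imread('pics/w7.png');crop(im,240,90,400,250,5,'pics/w7c.png')
print('post top',on(m,(318,187),60),'tip',on(m,(319,128),7),'plate end',on(m,(318,201),0))
E
```

```text
post top [161.5912  23.5065  60.    ] tip [125.6659  24.2902   7.    ] plate end [189.2279  23.5346   0.    ]
```

View pics/w7c.png

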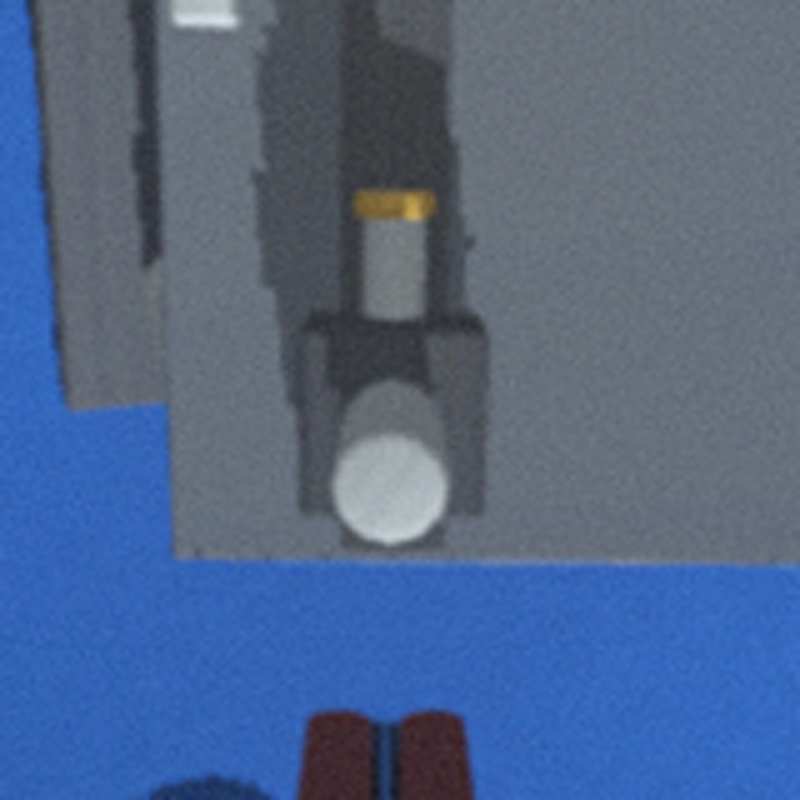

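send_rows(targets=[{"grip": 1,"delta_pos": [0.1,0,2.5],"delta_rot": [0.2,0.2,0]},{"grip": 1,"delta_pos": [0,0,2.5],"delta_rot": [0,0,0]},{"grip": 1,"delta_pos": [0,0,1.3],"delta_rot": [0,0,0]},{"grip": 1,"delta_pos": [0,0,0],"delta_rot": [0,0,0]},{"grip": 1,"delta_pos": [0,0,0],"delta_rot": [0,0,0]}])

```text
time_s: 11.3
position: [0.4468, 0.1328, 0.1499]
orientation: [0.156, 0.977, -0.049, 0.134]
wrist_force: [0.3, 0.3, -0.1]
width: 0.0003
```

```bash
python3 st.py w8 wrist
```

```text
11.3 nest pos mm [192.2929  24.4577  47.134 ] F nest [-0.3818  0.2612 -0.0343] w 0.0003057323110116908
tool in nest [[ 0.0004  1.     -0.    ]
 [ 1.     -0.0004 -0.0007]
 [-0.0007 -0.     -1.    ]]
```

View pics/w8.png

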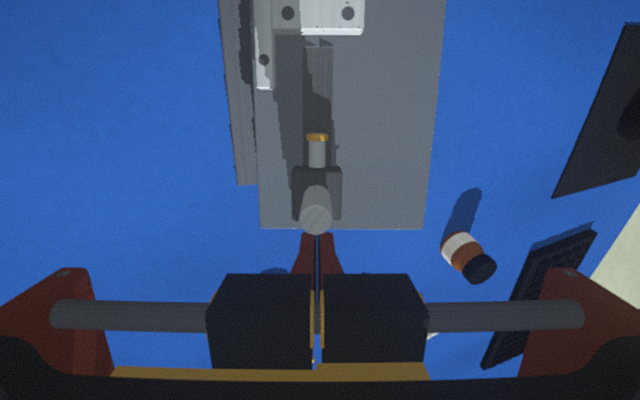

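Fingers sit behind the post, aligned with it (post at (316,218), finger seam at column 317). Now I approach slowly to feel the post.

send_rows(targets=[{"grip": 1,"delta_pos": [0,-0.5,0],"delta_rot": [0,0,0]},{"grip": 1,"delta_pos": [0,-0.3,0],"delta_rot": [0,0,0]},{"grip": 1,"delta_pos": [0,-0.2,0],"delta_rot": [0,0,0]},{"grip": 1,"delta_pos": [0,-0.2,0],"delta_rot": [0,0,0]}])

```text
time_s: 11.75
position: [0.4485, 0.1439, 0.1463]
orientation: [0.157, 0.977, -0.049, 0.134]
wrist_force: [-0.2, -1.2, 1.9]
width: 0.0004
```

send_rows(targets=[{"grip": 1,"delta_pos": [0,-0.2,0],"delta_rot": [0,0,0]},{"grip": 1,"delta_pos": [0,-0.2,0],"delta_rot": [0,0,0]},{"grip": 1,"delta_pos": [0,-0.2,0],"delta_rot": [0,0,0]}])

```text
time_s: 12.05
position: [0.4493, 0.1492, 0.1444]
orientation: [0.157, 0.977, -0.05, 0.134]
wrist_force: [-0.6, -1.2, 2.3]
width: 0.0006
```

```bash
python3 st.py
```

```text
12.05 nest pos mm [174.7509  24.4065  46.6754] F nest [1.8853 0.123  1.9155] w 0.0005898050565511992
tool in nest [[ 0.0008  1.      0.0008]
 [ 1.     -0.0008 -0.0006]
 [-0.0006  0.0008 -1.    ]]
```

send_rows(targets=[{"grip": 1,"delta_pos": [0,-0.3,0],"delta_rot": [0,0,0]},{"grip": 1,"delta_pos": [0,-0.4,0],"delta_rot": [0,0,0]},{"grip": 1,"delta_pos": [0,-0.4,0],"delta_rot": [0,0,0]},{"grip": 1,"delta_pos": [0,-0.4,0],"delta_rot": [0,0,0]},{"grip": 1,"delta_pos": [0,-0.3,0],"delta_rot": [0,0,0]}])

```text
time_s: 12.55
position: [0.4519, 0.1669, 0.139]
orientation: [0.156, 0.977, -0.049, 0.134]
wrist_force: [1.2, -1.6, 1.7]
width: 0.0003
```

send_rows(targets=[{"grip": 1,"delta_pos": [0,-0.3,0],"delta_rot": [0,0,0]},{"grip": 1,"delta_pos": [0,-0.4,0],"delta_rot": [0,0,0]},{"grip": 1,"delta_pos": [0,-0.4,0],"delta_rot": [0,0,0]},{"grip": 1,"delta_pos": [0,-0.3,0],"delta_rot": [0,0,0]},{"grip": 1,"delta_pos": [0,-0.2,0],"delta_rot": [0,0,0]}])

```text
time_s: 13.05
position: [0.4541, 0.1819, 0.1343]
orientation: [0.156, 0.977, -0.049, 0.134]
wrist_force: [1.1, -0.7, 2.1]
width: 0.0001
```

```bash
python3 st.py w9 wrist
python3 - <<'E'
from on import *
im=cv2.imread('pics/w9.png');crop(im,220,0,420,250,3,'pics/w9c.png')
E
```

```text
13.05 nest pos mm [140.2695  24.4675  46.6987] F nest [1.1416 1.6929 1.3774] w 9.68408282114958e-05
tool in nest [[ 0.0005  1.      0.0001]
 [ 1.     -0.0005 -0.0005]
 [-0.0005  0.0001 -1.    ]]
```

View pics/w9c.png

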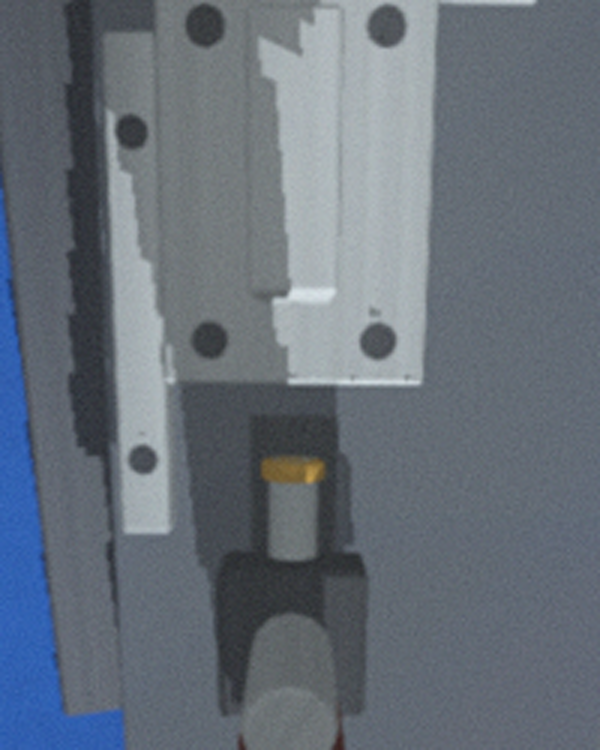

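Run:
```python
from on import *
m=np.load('w9.npy',allow_pickle=True).item()
c=lambda a,b:(220+a/3-.33,b/3-.33)
print('tip',on(m,c(293,459),7),on(m,c(293,459),10),'foot edge',on(m,c(300,380),12),on(m,c(300,385),7))
```

```text
tip [85.2027 24.1961  7.    ] [84.8264 24.1916 10.    ] foot edge [69.2216 25.5504 12.    ] [70.3978 25.598   7.    ]
```

send_rows(targets=[{"grip": 1,"delta_pos": [0,-0.2,0],"delta_rot": [0,0,0]},{"grip": 1,"delta_pos": [0,-0.2,0],"delta_rot": [0,0,0]},{"grip": 1,"delta_pos": [0,-0.2,0],"delta_rot": [0,0,0]},{"grip": 1,"delta_pos": [0,-0.2,0],"delta_rot": [0,0,0]},{"grip": 1,"delta_pos": [0,-0.1,0],"delta_rot": [0,0,0]}])

```text
time_s: 13.6
position: [0.4553, 0.1903, 0.1317]
orientation: [0.156, 0.977, -0.049, 0.134]
wrist_force: [0.4, -2.5, 1.7]
width: 0.0004
```

```bash
python3 st.py | head -1
```

```text
13.6 nest pos mm [131.4038  24.4048  46.6954] F nest [2.8521 0.9783 0.6813] w 0.00039952340541359716
```

send_rows(targets=[{"grip": 1,"delta_pos": [0,-0.1,0],"delta_rot": [0,0,0]},{"grip": 1,"delta_pos": [0,-0.1,0],"delta_rot": [0,0,0]},{"grip": 1,"delta_pos": [0,-0.1,0],"delta_rot": [0,0,0]}])

```text
time_s: 13.9
position: [0.4557, 0.1929, 0.1309]
orientation: [0.157, 0.977, -0.05, 0.134]
wrist_force: [-0.1, -1.9, 2.0]
width: 0.0006
```

```bash
python3 st.py | head -1
```

```text
13.9 nest pos mm [128.5967  24.4116  46.6874] F nest [2.4174 0.5512 1.196 ] w 0.0005922518928673985
```

send_rows(targets=[{"grip": 1,"delta_pos": [0,-0.1,0],"delta_rot": [0,0,0]},{"grip": 1,"delta_pos": [0,0,0],"delta_rot": [0,0,0]}])

```text
time_s: 14.1
position: [0.4559, 0.194, 0.1305]
orientation: [0.156, 0.977, -0.049, 0.134]
wrist_force: [-0.1, -1.4, 1.2]
width: 0.0003
```

```bash
python3 st.py | head -1
```

```text
14.1 nest pos mm [127.4169  24.4109  46.6996] F nest [1.7122 0.3236 0.6482] w 0.0002829089679824634
```

send_rows(targets=[{"grip": 1,"delta_pos": [0,-0.1,0],"delta_rot": [0,0,0]},{"grip": 1,"delta_pos": [0,0,0],"delta_rot": [0,0,0]}])

```text
time_s: 14.3
position: [0.456, 0.1949, 0.1303]
orientation: [0.156, 0.977, -0.049, 0.134]
wrist_force: [1.0, -1.6, 0.1]
width: 0.0005
```

```bash
python3 st.py | head -1
```

```text
14.3 nest pos mm [126.4743  24.3944  46.7126] F nest [ 1.4596  1.0421 -0.6384] w 0.0004564412404683247
```

send_rows(targets=[{"grip": 1,"delta_pos": [0,-0.1,0],"delta_rot": [0,0,0]},{"grip": 1,"delta_pos": [0,0,0],"delta_rot": [0,0,0]}])

```text
time_s: 14.5
position: [0.4561, 0.1959, 0.13]
orientation: [0.156, 0.977, -0.049, 0.134]
wrist_force: [-0.1, -2.0, 1.2]
width: 0.0004
```

```bash
python3 st.py | head -1
```

```text
14.5 nest pos mm [125.4712  24.393   46.702 ] F nest [2.2179 0.389  0.5041] w 0.00043404966465946385
```

send_rows(targets=[{"grip": 1,"delta_pos": [0,-0.1,0],"delta_rot": [0,0,0]},{"grip": 1,"delta_pos": [0,0,0],"delta_rot": [0,0,0]}])

```text
time_s: 14.7
position: [0.4562, 0.1964, 0.1298]
orientation: [0.157, 0.977, -0.05, 0.134]
wrist_force: [0.7, -3.9, 3.6]
width: 0.0006
```

```bash
python3 st.py | head -1
```

```text
14.7 nest pos mm [124.9218  24.4518  46.6732] F nest [4.6836 1.9037 1.875 ] w 0.0005579075718937533
```

send_rows(targets=[{"grip": 1,"delta_pos": [0,-0.05,0],"delta_rot": [0,0,0]},{"grip": 1,"delta_pos": [0,0,0],"delta_rot": [0,0,0]}])

```text
time_s: 14.9
position: [0.4562, 0.1965, 0.1297]
orientation: [0.157, 0.977, -0.05, 0.134]
wrist_force: [-0.4, -3.7, 6.1]
width: 0.0006
```

```bash
python3 st.py | head -1
```

```text
14.9 nest pos mm [124.8262  24.4127  46.657 ] F nest [5.3222 1.5481 4.5396] w 0.0006104561588471462
```

send_rows(targets=[{"grip": 1,"delta_pos": [0,-0.05,0],"delta_rot": [0,0,0]},{"grip": 1,"delta_pos": [0,0,0],"delta_rot": [0,0,0]}])

```text
time_s: 15.1
position: [0.4563, 0.1965, 0.1297]
orientation: [0.158, 0.977, -0.05, 0.134]
wrist_force: [-0.8, -4.5, 6.8]
width: 0.0002
```

```bash
python3 st.py | head -1
```

```text
15.1 nest pos mm [124.7609  24.4316  46.6248] F nest [6.3739 1.3907 4.9206] w 0.0002007735863106468
```

send_rows(targets=[{"grip": 1,"delta_pos": [0,-0.05,0],"delta_rot": [0,0,0]},{"grip": 1,"delta_pos": [0,-0.05,0],"delta_rot": [0,0,0]},{"grip": 1,"delta_pos": [0,0,0],"delta_rot": [0,0,0]}])

```text
time_s: 15.4
position: [0.4563, 0.1966, 0.1296]
orientation: [0.159, 0.977, -0.05, 0.134]
wrist_force: [-2.8, -5.8, 8.9]
width: 0.0005
```

```bash
python3 st.py | head -1
```

```text
15.4 nest pos mm [124.6666  24.4523  46.5618] F nest [8.5238 0.057  6.9597] w 0.0005344502069425056
```

send_rows(targets=[{"grip": 1,"delta_pos": [0,-0.05,0],"delta_rot": [0,0,0]},{"grip": 1,"delta_pos": [0,-0.05,0],"delta_rot": [0,0,0]},{"grip": 1,"delta_pos": [0,0,0],"delta_rot": [0,0,0]}])

```text
time_s: 15.7
position: [0.4563, 0.1966, 0.1295]
orientation: [0.159, 0.977, -0.051, 0.134]
wrist_force: [-4.8, -7.7, 14.0]
width: 0.0007
```

```bash
python3 st.py | head -1;python3 st.py | head -1
```

```text
15.7 nest pos mm [124.5753  24.4092  46.4765] F nest [12.0472 -0.2966 11.5169] w 0.0007326918171562521
15.7 nest pos mm [124.5753  24.4092  46.4765] F nest [12.0472 -0.2966 11.5169] w 0.0007326918171562521
```

send_rows(targets=[{"grip": 1,"delta_pos": [0,0,0],"delta_rot": [0,0,0]},{"grip": 1,"delta_pos": [0,0,0],"delta_rot": [0,0,0]},{"grip": 1,"delta_pos": [0,0,0],"delta_rot": [0,0,0]}])

```text
time_s: 16.0
position: [0.4563, 0.1967, 0.1295]
orientation: [0.159, 0.977, -0.051, 0.134]
wrist_force: [-4.6, -8.6, 13.3]
width: 0.0003
```

```bash
python3 st.py | head -1
```

```text
16.0 nest pos mm [124.5592  24.4101  46.5078] F nest [12.6271 -0.252  10.5758] w 0.0002923348412803351
```

send_rows(targets=[{"grip": 1,"delta_pos": [0,0,0],"delta_rot": [0,0,0]},{"grip": 1,"delta_pos": [0,0,0],"delta_rot": [0,0,0]},{"grip": 1,"delta_pos": [0,0,0],"delta_rot": [0,0,0]},{"grip": 1,"delta_pos": [0,0,0],"delta_rot": [0,0,0]}])

```text
time_s: 16.4
position: [0.4563, 0.1966, 0.1295]
orientation: [0.159, 0.977, -0.051, 0.134]
wrist_force: [-3.9, -8.5, 12.7]
width: 0.0001
```

send_rows(targets=[{"grip": 1,"delta_pos": [0,0.1,0],"delta_rot": [0,0,0]},{"grip": 1,"delta_pos": [0,0.1,0],"delta_rot": [0,0,0]},{"grip": 1,"delta_pos": [0,0.1,0],"delta_rot": [0,0,0]},{"grip": 1,"delta_pos": [0,0.1,0],"delta_rot": [0,0,0]},{"grip": 1,"delta_pos": [0,0.1,0],"delta_rot": [0,0,0]}])

```text
time_s: 16.9
position: [0.4558, 0.1957, 0.1301]
orientation: [0.156, 0.978, -0.049, 0.134]
wrist_force: [-0.2, 0.8, 0.1]
width: 0.0007
```

send_rows(targets=[{"grip": 1,"delta_pos": [0,0.2,0],"delta_rot": [0,0,0]},{"grip": 1,"delta_pos": [0,0.3,0],"delta_rot": [0,0,0]},{"grip": 1,"delta_pos": [0,0.4,0],"delta_rot": [0,0,0]},{"grip": 1,"delta_pos": [0,0.4,0],"delta_rot": [0,0,0]},{"grip": 1,"delta_pos": [0,0,0],"delta_rot": [0,0,0]}])

```text
time_s: 17.4
position: [0.4541, 0.1817, 0.1343]
orientation: [0.157, 0.977, -0.05, 0.134]
wrist_force: [0.4, 0.2, 0.3]
width: 0.0004
```

```bash
python3 st.py w10 wrist
python3 - <<'E'
from on import *
im=cv2.imread('pics/w10.png');crop(im,220,0,420,250,3,'pics/w10c.png')
E
```

```text
17.4 nest pos mm [140.4024  24.4557  46.6144] F nest [-0.0992  0.45    0.2777] w 0.00043725229292214754
tool in nest [[ 0.0012  1.      0.0008]
 [ 1.     -0.0012 -0.0006]
 [-0.0006  0.0008 -1.    ]]
```

View pics/w10c.png

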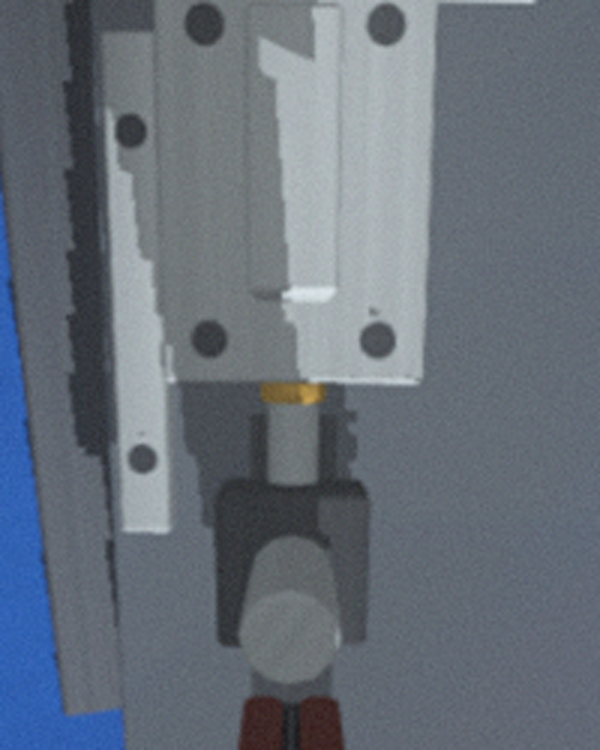

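send_rows(targets=[{"grip": 1,"delta_pos": [0,0.3,-1],"delta_rot": [0,0,0]},{"grip": 1,"delta_pos": [0,0.3,-3],"delta_rot": [0,0,0]},{"grip": 1,"delta_pos": [0,0,-4],"delta_rot": [0,0,0]},{"grip": 1,"delta_pos": [0,0,-3],"delta_rot": [0,0,0]},{"grip": 1,"delta_pos": [0,0,0],"delta_rot": [0,0,0]}])

```text
time_s: 17.95
position: [0.4266, 0.2155, 0.2408]
orientation: [0.154, 0.977, -0.049, 0.137]
wrist_force: [-0.4, 0.2, -1.4]
width: 0.0005
```

```bash
python3 st.py w11 wrist
python3 - <<'E'
from on import *
im=cv2.imread('pics/w11.png');crop(im,220,20,400,220,4,'pics/w11c.png')
b=eyes.read_camera('top')[:,:,::-1];cv2.imwrite('pics/top11.png',b)
E
```

```text
17.95 nest pos mm [143.4199  25.7449 161.6366] F nest [-0.5872 -0.7875 -1.1471] w 0.000497356826243026
tool in nest [[ 0.0007  1.     -0.0059]
 [ 1.     -0.0006  0.005 ]
 [ 0.005  -0.0059 -1.    ]]
```

View pics/w11c.png

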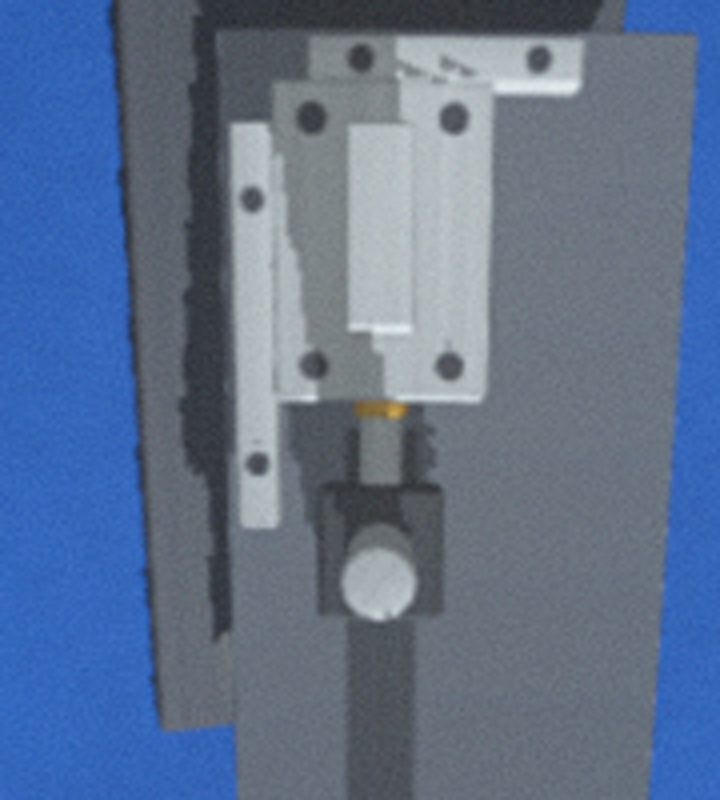

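View pics/top11.png

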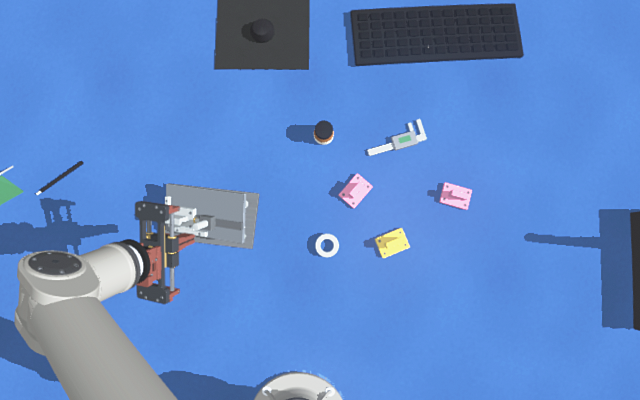

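Run:
```python
from on import *
m=np.load('w11.npy',allow_pickle=True).item()
c=lambda a,b:(220+a/4-.38,20+b/4-.38)
q=np.array([on(m,c(*p),12) for p in [(274,81),(493,84),(486,398),(282,396)]]);print(q,q.mean(0))
print('rail pts', on(m,c(581,92),10),'(0,70)',on(m,c(270,123),10),'(8,0)')
a=cv2.imread('pics/top0.png').astype(int);b=cv2.imread('pics/top11.png').astype(int)
for n,(x,y) in dict(ring=(327,245),jar=(323,132),cal=(397,138)).items():
    print(n,abs(a-b)[y-30:y+30,x-35:x+35].mean())
print(ticket.job_done())
```

```text
[[-0.538   0.2046 12.    ]
 [ 0.0839 49.591  12.    ]
 [69.2088 49.2799 12.    ]
 [68.7001  0.5201 12.    ]] [34.3637 24.8989 12.    ]
rail pts [ 1.1809 69.8674 10.    ] (0,70) [ 7.8995 -1.0676 10.    ] (8,0)
ring 7.431746031746032
jar 4.707936507936508
cal 5.426507936507937
the job is handed in; nothing more can be done
None
```

The bracket is seated in the corner with the clamp resting on it, and I have handed the job in; no verdict was reported.

**What I did:**
- I picked up the bare steel bracket by its web and laid it flat on the plate, about 25 mm up x and 22 mm up y from home. I pressed it on the plate a little harder than intended, to about 15 N, then backed off to about 3 N before letting go.
- It slid home by itself.
- I pushed the clamp down with closed fingers behind the post. Contact was felt at about 5 N. I pressed to 12–12.6 N at the wrist and held that for about 0.7 s. Sliding took about 2 N, so the bracket saw about 10 N.
- I then backed off and lifted clear.

**Last checks:**
- **Bracket:** the centre measured x 34.4 mm, y 24.9 mm in the nest frame, against a home of 35 and 25. It is square to the rails within measuring error. Rail points in the same picture were off by up to about 1.2 mm, so that is the accuracy. A picture taken before clamping gave 35.4 and 24.6 mm.
- **Clamp:** the nose is seen touching the foot. Its remaining force could not be measured after I let go.
- **Bystanders:** the ring, jar and caliper look unmoved in the top picture. I compared their surroundings with the first picture only by brightness difference and by eye, not by remeasuring their positions.
- **Robot:** the arm was clear of everything at about 18 s of the 61 s allowed.

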